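Set up a one-cup drip coffee filter

TASK

Set up the steel one-cup coffee filter: stand the small cup upright in the well of the saucer, then seat the filter on the cup with its boss in the cup's mouth, then lower the press into the filter until its disc lies flat on the filter's floor, and last close the filter with the domed lid so that it sits level on the rim. Keep to that order, set each part down gently, and leave the big mug, the ramekin and the tea caddy where they stand.

Things in the scene. Friction and masses are not known exactly. Their poses are not given: they have to be found in the camera images.
- saucer: Plain white saucer, 112 mm across, loose, lying upright on the worktop. Origin: centre of its underside, z up. Its flat round well (66 mm across) is 5 mm above the origin; outside the well it slopes up to the rim, 16 mm high.
- cup: Small white fern-pattern espresso cup, upright: cylinder 55 mm across, 56 mm high, mouth 41 mm clear inside, 0.12 kg. Origin on the underside, z up, but NOT on the cup's axis, which lies at +11 mm along the body's y. The handle points along -y and ends 35 mm from the origin (8 mm thick, 16 to 44 mm high). Grasp across the body along its x axis, clear of the handle.
- filter: Bright steel drip filter, 0.12 kg. Origin: centre of the underside, z up. Boss 33 mm across from 0 to 5 mm (stands on it; it goes in the cup's mouth), 84 mm round flange from 5 to 7 mm (rests on the cup's rim: origin then 51 mm above the cup's), wire ear to 56 mm along +x, open chamber 58 mm across (52 clear inside), floor at 8, rim at 40 mm. Grasp across the chamber.
- press: Steel press, 0.08 kg: flat perforated disc 45 mm across, 3 mm thick, with an upright stem at its centre whose grip, 32 to 48 mm high, is 11 mm across. Stands on its disc. Origin: centre of the disc's underside, z up. In place, its origin is 8 mm above the filter's and the stem's top 16 mm stand above the chamber's rim. Grasp the stem.
- lid: Domed steel lid with a black knob, 0.07 kg, right way up. Origin: centre of the skirt's underside, z up. Skirt 68 mm across (63 clear inside), 6 mm deep below the shoulder that rests on the chamber's rim (origin then 34 mm above the filter's); hollow crown 40 mm across from 8 to 29 mm (covers the stem), knob 16 mm across from 31 to 42 mm. Grasp crown or knob.
- big_mug: Bystander: large fern-pattern mug, 82 mm across, 89 mm high. Origin on the underside, axis at +16 mm along its y, handle along -y. Leave it alone.
- ramekin: Bystander: fluted white ramekin, 70 mm across, 40 mm high, open. Origin: centre of the underside. Leave it alone.
- tea_caddy: Bystander: small round tea caddy with a grey lid, 56 mm across, 62 mm high. Origin: centre of the underside. Leave it alone.
Not all that is in view belongs to the job. What is shaped like the filter but blue is not meant.

How it is judged:
By the outcome, as a careful person would: the job done as asked, in the order asked, and still so for the second after the job is handed in, with the robot touching nothing.
It also fails if it takes over 112 s, if anything falls off the work surface, if the arm or the gripper's body presses on something with over 40 N, if the wrist force passes 120 N, or if a joint passes its speed limit or range.

ROBOT

A 7-joint arm with a two-finger parallel gripper is mounted at the origin on a cart in front of the work surface, level with it; the furniture and walls round the work are solid. World frame = base frame: x ahead of the robot, y to its left, z up, the work surface at z = 0. Lengths are in m, angles in rad, forces in N, time in s.
With the tool pointing down it reaches from about 0.4 to 0.875 m from the base axis. Payload 6.5 kg.
Tool frame: the origin (TCP) lies at the very end of the fingers, on their centre line; the grasp point (between the pads) lies tcp_to_grasp behind it (tcp_to_grasp is the distance from the TCP to the grasp point, in m); x points along the fingers, y is the direction in which the jaws open and shut, and the axes are right-handed (so a half turn about x gives the same grasp; the last joint's range is limited). The gripper opens to 85 mm and grips with 20 to 120 N. Pads are 22 mm wide; open, the fingers measure 114 mm over their backs; the gripper's body (76 mm by 85 mm) begins 54 mm behind the grasp point. The pads swing forward as they close: fully open they stand 13 mm farther back than shut.
Start: joints at [1.161, 0.536, -0.004, 1.538, 0.003, 1.067, -0.071], TCP at [0.219, -0.612, 0.231] pointing down, gripper open.
Joint ranges: [-2.7, 2.7], [-0.37, 2.16], [-1.27, 1.26], [0.24, 2.4], [-1.31, 4.45], [0.19, 1.91], [-2.76, 2.76]. Speed limits (rad/s): [2.39, 2.39, 3.14, 3.14, 3.14, 3.14, 3.14].

INTERFACE

Orientations are given as a unit quaternion [x, y, z, w].
In Python, from plant import get_obs, camera, close_job, spot_in, tcp_to_grasp gives the robot as it stands.
- The arm moves only by the tool apply_moves, never from a script. Its argument "targets" is a list of rows, each a list of 7 numbers: the shift along the tool's x, y, z in mm, then the turn, a rotation vector about the tool's x, y, z in degrees, then the finger opening in mm, from 0 to 85.4. In form: [[x, y, z, wx, wy, wz, claw], ...]. A call has exactly 10 rows; each row is the pose to reach, as a shift and turn from the pose commanded when the call began, along the tool's axes at that moment; what a row does not reach only later rows make up. A row lasts 1/12 s, in which the tool goes at most 41.7 mm and 7.16 degrees, less where a joint would pass 70% of its speed; a pose out of reach is approached as far as the arm can. A call with a gripper value outside its range is refused whole. The fingers move at their own pace and stop on an object; the grip force is fixed at half the most. Time passes only in rows, so rows that repeat a pose let the fingers close, or fill a call up. It gives the time, the measured TCP pose, the force and the opening at its end, in the units of the state.
- get_obs(): the state, without advancing time (a new reading comes with each control period).
- camera(name): name is "scene" or "top" or "wrist"; returns a dict with "pixels" (480x640x3 uint8, red, green, blue), "fovy" (degrees; the focal length in pixels is half the picture's height over the tangent of half this angle, whatever the lens; pixels are square), "cx", "cy" (the principal point, pixels), "R" (3x3) and "t" (3): a world point X has camera coordinates R X + t. Camera axes: x right, y down, z forward; pixel columns grow to the right and rows downward; lengths in m; the calibration is good to about 2 mm. A picture is of the moment at which its call begins. There is no depth.
- close_job(): hands the job in, once; it reports no verdict.
Trained networks look in a picture, given as the dict that the camera call returned (one of the last four; its "shot" number tells which), for a name from the list of things; names that differ only in an ending like _2 or _b are one class to them, and where a whole thing is asked for, a point or a joint stands for the part that bears it (a point fixed in the world has none). Each returns a list of dicts, best first, with "p" (0 to 1); they miss things now and then, are a little off and sometimes report something else, mostly with a low value. They report only what shows in the picture. A call takes as long as a camera call. They do not tell look-alikes from the thing itself.
- spot_in(query, picture): "point" ([row, column] in pixels, amid what is visible of it).
The state is a dict: "time": time; "joints": joint angles; "qd": joint speeds; "effort": joint torques, N m; "tcp_pos": TCP position; "orientation": TCP orientation; "ft_force": force on the tool from outside, world axes, zero at the start; "wrist_torque": the same for the moment, N m; "finger_gap": finger opening in m.
Only numpy, scipy, OpenCV 4.12 (cv2) and the standard library are available. Lean on these libraries where they do the work, as an engineer would, in place of code of your own. Each camera call takes 0.05 s, during which the arm holds its last target.

## Working session

There is one attempt and no reset: what is moved stays moved. The work goes in short steps, Python scripts to look and compute and a tool call to move; the robot and the scene stay as the last step left them, time stands still between calls to the robot, and variables do not carry over. Pictures are saved under pics/ and viewed, and the job is handed in when it is done.

Besides the shell and the picture viewer there is one more tool, called after ">>>" by a JSON object that holds its "name" and its "arguments", one argument or row to a line. apply_moves: Moves the arm, as the interface text tells. Its arguments: {"type":"object","properties":{"targets":{"type":"array","items":{"type":"array","items":{"type":"number"}}}},"required":["targets"]}

```bash
ls; mkdir -p pics
python3 - <<'E'
from plant import *
import cv2,json,pickle
o=get_obs();print(o); print(tcp_to_grasp)
P={}
for n in ("scene","top","wrist"):
    c=camera(n);P[n]=c
    cv2.imwrite(f'pics/{n}0.png',c['pixels'][:,:,::-1])
    print(n,c['fovy'],c['cx'],c['cy'],c['R'],c['t'])
    for q in ["saucer","cup","filter","press","lid","big_mug","ramekin","tea_caddy"]:
        print(q,[(r['p'],r['point']) for r in spot_in(q,c)])
pickle.dump(P,open('p0.pkl','wb'))
E
```

```text
pics
{'time': 0.0, 'joints': array([ 1.16079126,  0.53718621, -0.00442088,  1.53886447,  0.00257805,
        1.06733116, -0.07117074]), 'qd': array([-0.00035214, -0.00084167,  0.00239939, -0.00072776, -0.00013339,
        0.00043006, -0.00076332]), 'effort': array([-8.21081630e-04, -5.83415723e+01,  1.04840342e+00, -2.59104663e+01,
        1.23656305e-02,  9.59400058e-03,  2.49466649e-05]), 'tcp_pos': array([ 0.21885825, -0.61136527,  0.23040366]), 'orientation': array([-0.69653036, -0.12159441,  0.6968296 , -0.12036931]), 'ft_force': array([ 1.86699771, -0.31398959,  0.28632206]), 'wrist_torque': array([-0.01597274, -0.00345364,  0.02461287]), 'finger_gap': 0.08518193411233327}
0.0187
scene 51.00245595500856 320.15689204571225 240.51371568167315 [[ 0.68123792 -0.73198678  0.01049999]
 [-0.31113583 -0.30248824 -0.90094137]
 [ 0.6626533   0.6104885  -0.43381377]] [-0.31585574  0.20116161  0.79601104]
saucer [(0.81, [333.7, 487.7])]
cup [(0.91, [262.9, 386.9])]
filter [(0.71, [202.2, 211.6]), (0.66, [269.7, 329.5])]
press [(0.73, [308.6, 395.7])]
lid [(0.61, [244.6, 275.5])]
big_mug [(
[... 245 characters left out ...]
427  -0.02778861 -0.06880981]
 [ 0.06910682 -0.00987184 -0.99756042]] [0.01422065 0.51903683 1.52514474]
saucer [(0.58, [256.6, 470.1])]
cup [(0.64, [232.7, 374.0])]
filter [(0.74, [229.9, 162.0])]
press [(0.75, [230.6, 312.1]), (0.63, [270.7, 405.9])]
lid [(0.67, [261.3, 281.3]), (0.24, [228.2, 308.5])]
big_mug [(0.76, [249.9, 207.9])]
ramekin [(0.87, [227.2, 312.7])]
tea_caddy [(0.9, [208.6, 253.0])]
wrist 58.90452591414463 319.2031618869631 242.96254054648657 [[ 0.33740187 -0.94136009 -0.00107567]
 [-0.89108536 -0.31975044  0.32206603]
 [-0.30352406 -0.10770717 -0.9467166 ]] [-0.65086486 -0.04228008  0.38082822]
saucer []
cup []
filter []
press []
lid []
big_mug []
ramekin []
tea_caddy []
```

View pics/scene0.png

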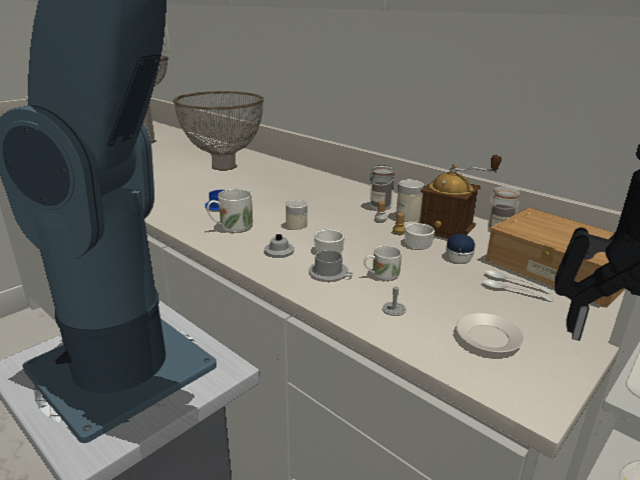

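View pics/top0.png

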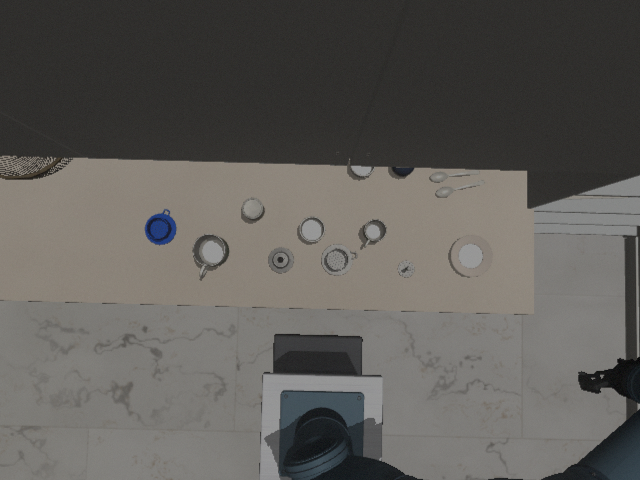

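Run:
```python
import pickle,cv2
P=pickle.load(open('p0.pkl','rb'))
im=P['top']['pixels'][170:310,130:530,::-1]
cv2.imwrite('pics/top0z.png',cv2.resize(im,None,fx=2,fy=2,interpolation=cv2.INTER_CUBIC))
im=P['scene']['pixels'][170:380,180:560,::-1]
cv2.imwrite('pics/scene0z.png',cv2.resize(im,None,fx=2.1,fy=2.1,interpolation=cv2.INTER_CUBIC))
```

```text
(no output)
```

View pics/top0z.png

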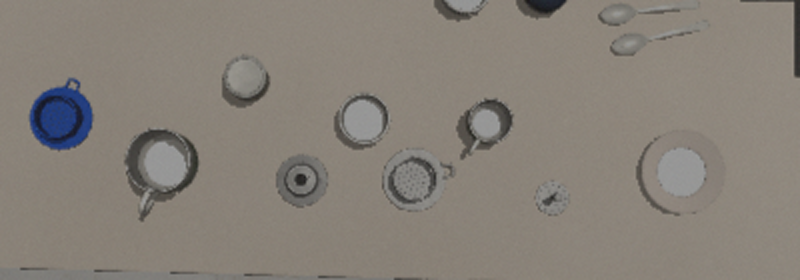

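View pics/scene0z.png

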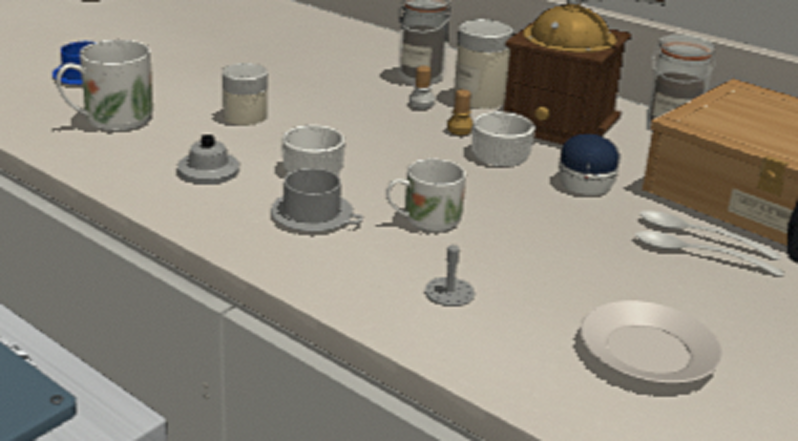

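```bash
cat > h.py <<'E'
import numpy as np,cv2,pickle
from scipy.spatial.transform import Rotation as Ro
def K(c):
    f=240/np.tan(np.radians(c['fovy']/2)); return np.array([[f,0,c['cx']],[0,f,c['cy']],[0,0,1]])
def back(c,rc,z):
    d=np.linalg.inv(K(c))@np.array([rc[1],rc[0],1.]); R=np.array(c['R']);t=np.array(c['t'])
    C=-R.T@t; w=R.T@d; return C+w*(z-C[2])/w[2]
def proj(c,X):
    X=np.atleast_2d(X); q=(np.array(c['R'])@X.T+np.array(c['t'])[:,None]); u=K(c)@q; return (u[:2]/u[2]).T
def down(yaw):
    # tool x down, tool y (jaw) at world angle yaw, z = x cross y
    x=np.array([0,0,-1.]);y=np.array([np.cos(yaw),np.sin(yaw),0]);return Ro.from_matrix(np.array([x,y,np.cross(x,y)]).T)
def delta(p0,q0,p1,R1):
    R0=Ro.from_quat(q0); s=R0.inv().apply(np.array(p1)-p0)*1000; r=(R0.inv()*R1).as_rotvec(degrees=True); return s.round(1),r.round(1)
def circ(c,X,r,im,col,n=90):
    a=np.linspace(0,2*np.pi,n); P=np.array(X)+np.c_[r*np.cos(a),r*np.sin(a),0*a]
    q=proj(c,P); cv2.polylines(im,[np.round(q*16).astype(int)],True,col,1,cv2.LINE_AA,4)
def yaw(q):
    y=Ro.from_quat(q).apply([0,1,0]); return np.arctan2(y[1],y[0])
E
python3 - <<'E'
from h import *
P=pickle.load(open('p0.pkl','rb'))
c=P['top']; s=P['scene']
print('cam top',-np.array(c['R']).T@c['t'],'wrist',-np.array(P['wrist']['R']).T@P['wrist']['t'])
o=np.array([0.21885825, -0.61136527,  0.23040366]);q=[-0.69653036, -0.12159441,  0.6968296 , -0.12036931]
R=Ro.from_quat(q);print(R.as_matrix(),np.degrees(yaw(q)))
print('wrist cam in tool',R.inv().apply(-np.array(P['wrist']['R']).T@P['wrist']['t']-o), (Ro.from_matrix(np.array(P['wrist']['R']))*R).as_matrix().round(3))
for n,rc,z in [('saucer',(256,470),.016),('cup bottomin',(232,374),.056),('cup mouth',(230.5,374),.056),('filter',(260,336.5),.006),('press',(269,406.5),.003),('lid knob',(260,281),.042),('lid skirt',(260.5,281),.003),('mug',(250,211),.089),('ram',(230,311.5),.04),('caddy',(208.5,253),.062)]:
    print(n,back(c,rc,z).round(4))
for n,rc,z in [('saucer',(333.7,487.7),.01),('cup',(262.9,386.9),.028),('filter',(269.7,329.5),.015),('press',(308.6,395.7),.003),('lid',(244.6,277),.02)]:
    print(n,back(s,rc,z).round(4))
E
```

```text
cam top [0.41182324 0.04369375 1.55697156] wrist [ 0.29751839 -0.58519935  0.37345326]
[[-7.13378784e-04  3.37142191e-01 -9.41453469e-01]
 [ 1.63460005e-03 -9.41452058e-01 -3.37142924e-01]
 [-9.99998410e-01 -1.77941050e-03  1.20519280e-04]] -70.29711128755582
wrist cam in tool [-0.14306272  0.00163115 -0.08285927] [[-0.001  1.    -0.   ]
 [-0.322  0.     0.947]
 [ 0.947  0.001  0.322]]
saucer [ 0.475  -0.3853  0.016 ]
cup bottomin [ 0.5287 -0.1245  0.056 ]
cup mouth [ 0.5326 -0.1244  0.056 ]
filter [ 0.455  -0.0317  0.006 ]
press [ 0.4362 -0.2193  0.003 ]
lid knob [0.45   0.1143 0.042 ]
lid skirt [0.4497 0.1161 0.003 ]
mug [0.4692 0.289  0.089 ]
ram [0.5306 0.0372 0.04  ]
caddy [0.5802 0.1896 0.062 ]
saucer [ 0.4745 -0.3858  0.01  ]
cup [ 0.5354 -0.1253  0.028 ]
filter [ 0.4468 -0.0424  0.015 ]
press [ 0.4375 -0.2193  0.003 ]
lid [0.4443 0.1175 0.02  ]
```

```bash
cat > mv.py <<'E'
import sys; from h import *; from plant import get_obs
# usage: mv.py x y z yawdeg  -> delta from current measured
o=get_obs(); x,y,z,w=map(float,sys.argv[1:5])
print('t',o['time'].__round__(2),'tcp',o['tcp_pos'].round(4),'yaw',np.degrees(yaw(o['orientation'])).round(2),'gap',round(o['finger_gap'],4),'F',o['ft_force'].round(1))
print(delta(o['tcp_pos'],o['orientation'],[x,y,z],down(np.radians(w))))
E
python3 mv.py .530 -.124 .20 52
```

```text
t 1.35 tcp [ 0.2191 -0.6119  0.2313] yaw -70.3 gap 0.0856 F [-0.2 -0.4 -0.7]
(array([  31.3, -354.6, -457.2]), array([-122.3,    0. ,    0. ]))
```

>>> {"name": "apply_moves", "arguments": {
  "targets": [
    [0, -25, -33, -7, 0, 0, 85],
    [0, -50, -66, -14, 0, 0, 85],
    [0, -75, -99, -21, 0, 0, 85],
    [0, -100, -132, -28, 0, 0, 85],
    [0, -125, -165, -35, 0, 0, 85],
    [5, -150, -198, -42, 0, 0, 85],
    [10, -175, -231, -49, 0, 0, 85],
    [15, -200, -264, -56, 0, 0, 85],
    [20, -225, -297, -63, 0, 0, 85],
    [25, -250, -330, -70, 0, 0, 85]
  ]
}}

```text
time: 2.18
tcp_pos: [0.4462, -0.2639, 0.2065]
orientation: [0.5, 0.5, -0.5, 0.5]
ft_force: [1.0, -1.1, -0.2]
finger_gap: 0.0848
```

```bash
python3 mv.py .530 -.124 .20 52
```

```text
t 2.18 tcp [ 0.4462 -0.2639  0.2065] yaw 0.02 gap 0.0848 F [ 1.  -1.1 -0.2]
(array([   6.5,   83.8, -139.9]), array([-52. ,   0.1,  -0. ]))
```

>>> {"name": "apply_moves", "arguments": {
  "targets": [
    [0, 17, -28, -7, 0, 0, 85],
    [0, 34, -56, -14, 0, 0, 85],
    [2, 50, -84, -21, 0, 0, 85],
    [4, 67, -112, -28, 0, 0, 85],
    [6, 84, -140, -35, 0, 0, 85],
    [15, 84, -140, -42, 0, 0, 85],
    [25, 84, -140, -49, 0, 0, 85],
    [36, 84, -140, -52, 0, 0, 85],
    [36, 84, -140, -52, 0, 0, 85],
    [36, 84, -140, -52, 0, 0, 85]
  ]
}}

```text
time: 3.02
tcp_pos: [0.5298, -0.1261, 0.1701]
orientation: [0.233, 0.668, -0.233, 0.667]
ft_force: [-0.9, 0.3, 0.5]
finger_gap: 0.085
```

```bash
cat > look.py <<'E'
import sys; from h import *; from plant import *
c=camera('wrist'); o=get_obs(); c['obs']=o
n=sys.argv[1]; pickle.dump(c,open(n+'.pkl','wb')); cv2.imwrite(f'pics/{n}.png',c['pixels'][:,:,::-1])
print('t',round(o['time'],2),o['tcp_pos'].round(4),np.degrees(yaw(o['orientation'])).round(2))
for q in sys.argv[2:]:
    for r in spot_in(q,c): print(q,r['p'],r['point'],back(c,r['point'],0).round(4))
E
python3 look.py w1 cup
```

```text
t 3.07 [ 0.5303 -0.1261  0.1706] 51.56
cup 0.72 [230.1, 323.4] [ 0.5419 -0.1323  0.    ]
```

View pics/w1.png

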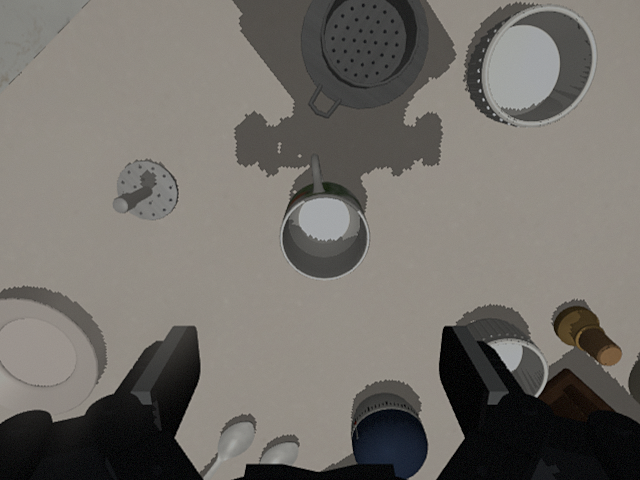

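```bash
cat > fit.py <<'E'
from h import *
from scipy.optimize import least_squares
# fit center of circle radius r at height z, given image extremes dict: L,R (cols) T,B (rows)
def fit(c,r,z,x0,**e):
    a=np.linspace(0,2*np.pi,360)
    def res(p):
        q=proj(c,np.c_[p[0]+r*np.cos(a),p[1]+r*np.sin(a),0*a+z])
        m=dict(L=q[:,0].min(),R=q[:,0].max(),T=q[:,1].min(),B=q[:,1].max())
        return [m[k]-e[k] for k in e]
    s=least_squares(res,x0); return s.x.round(4),s.fun.round(1)
E
python3 - <<'E'
from fit import *
c=pickle.load(open('w1.pkl','rb'))
print(fit(c,.0275,.056,[.53,-.124],L=281,R=369.5,B=279))
ctr,_=fit(c,.0275,.056,[.53,-.124],L=281,R=369.5,B=279)
h=back(c,(158,316),.044); print('handle',h, np.degrees(np.arctan2(*(h[:2]-ctr)[::-1])))
print('cup well axis', back(c,(348,36),.005))
im=c['pixels'][:,:,::-1].copy()
circ(c,[*ctr,.056],.0275,im,(0,0,255))
cv2.imwrite('pics/w1o.png',cv2.resize(im[130:300,230:420],None,fx=3,fy=3))
E
```

```text
(array([ 0.5335, -0.1249]), array([ 0.9, -0.9, -0.1]))
handle [ 0.4912365  -0.09882003  0.044     ] 148.32209000700965
cup well axis [ 0.4725128  -0.38233767  0.005     ]
```

View pics/w1o.png

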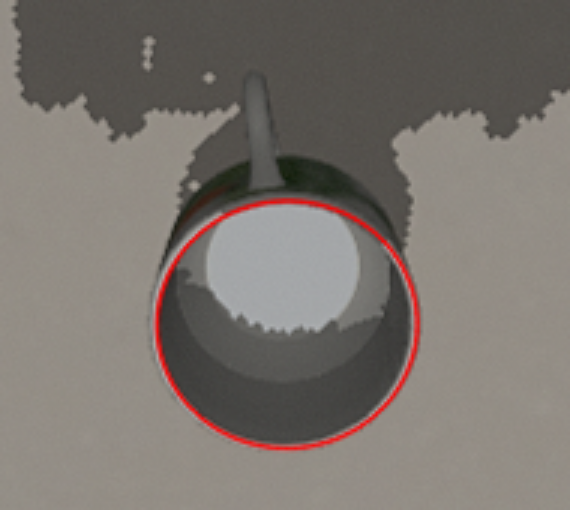

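```bash
python3 mv.py .5335 -.1249 .018 57
```

```text
t 3.12 tcp [ 0.5305 -0.1262  0.171 ] yaw 51.58 gap 0.0851 F [-0.5 -0.2  0.1]
(array([153. ,   2.8,   1.4]), array([-5.4,  0.1, -0. ]))
```

>>> {"name": "apply_moves", "arguments": {
  "targets": [
    [20, 3, 1, -5, 0, 0, 85],
    [50, 3, 1, -5, 0, 0, 85],
    [80, 3, 1, -5, 0, 0, 85],
    [110, 3, 1, -5, 0, 0, 85],
    [135, 3, 1, -5, 0, 0, 85],
    [148, 3, 1, -5, 0, 0, 85],
    [152, 3, 1, -5, 0, 0, 60],
    [152, 3, 1, -5, 0, 0, 50],
    [152, 3, 1, -5, 0, 0, 45],
    [152, 3, 1, -5, 0, 0, 45]
  ]
}}

```text
time: 3.95
tcp_pos: [0.5344, -0.1244, 0.0201]
orientation: [0.203, 0.676, -0.203, 0.679]
ft_force: [0.9, -0.3, -0.7]
finger_gap: 0.0511
```

>>> {"name": "apply_moves", "arguments": {
  "targets": [
    [0, 0, 0, 0, 0, 0, 45],
    [0, 0, 0, 0, 0, 0, 45],
    [-5, 0, 0, 0, 0, 0, 45],
    [-15, 0, 0, 0, 0, 0, 45],
    [-30, 0, 0, 0, 0, 0, 45],
    [-50, 0, 0, 0, 0, 0, 45],
    [-75, 0, 0, 0, 0, 0, 45],
    [-100, 0, 0, 0, 0, 0, 45],
    [-110, 0, 0, 0, 0, 0, 45],
    [-110, 0, 0, 0, 0, 0, 45]
  ]
}}

```text
time: 4.78
tcp_pos: [0.5345, -0.1246, 0.1311]
orientation: [0.203, 0.676, -0.203, 0.679]
ft_force: [0.5, 0.0, -1.9]
finger_gap: 0.0514
```

```bash
python3 look.py w2 cup; python3 mv.py .4735 -.385 .128 0
```

```text
t 4.83 [ 0.5333 -0.1245  0.1292] 56.68
cup 0.85 [353.8, 317.9] [ 0.6163 -0.18    0.    ]
t 4.88 tcp [ 0.5323 -0.1245  0.128 ] yaw 56.68 gap 0.0513 F [-0.5 -0.1 -1.6]
(array([ 1.0e-01, -2.5e+02,  9.4e+01]), array([56.7,  0. ,  0. ]))
```

View pics/w2.png

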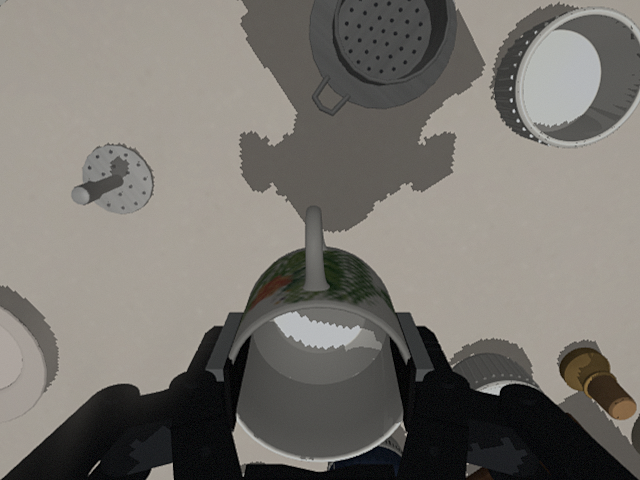

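Run:
```python
from fit import *
c=pickle.load(open('w2.pkl','rb'))
for h in(.161,.165,.169):
  ctr,f=fit(c,.0275,h,[.53,-.124],T=304,B=461); print(h,ctr,f)
  im=c['pixels'][:,:,::-1].copy()
  circ(c,[*ctr,h],.0275,im,(0,0,255))
  cv2.imwrite(f'pics/w2o{int(h*1000)}.png',cv2.resize(im[200:480,190:450],None,fx=2,fy=2))
```

```text
0.161 [-1.2632 -2.8579] [-0.  0.]
0.165 [-0.3344 -1.444 ] [-0. -0.]
0.169 [ 0.5944 -0.0301] [-0. -0.]
```

View pics/w2o165.png

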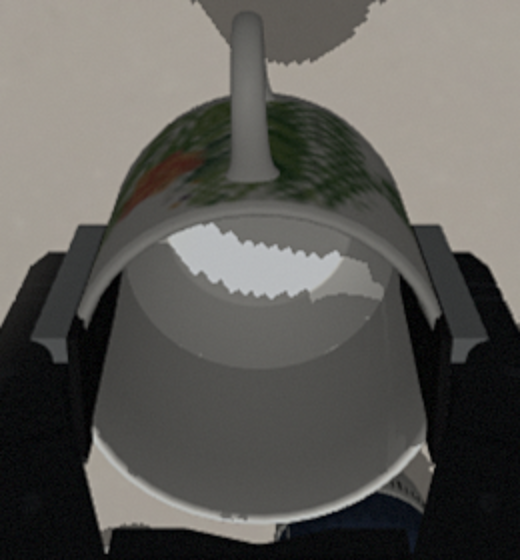

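Run:
```python
from fit import *
c=pickle.load(open('w2.pkl','rb'))
o=c['obs']
for h in(.161,.165,.169):
  ctr,f=fit(c,.0275,h,[.53,-.124],L=231,R=409,T=303.5,B=461); print(h,ctr,f, Ro.from_quat(o['orientation']).inv().apply(np.r_[ctr,h]-o['tcp_pos']))
```

```text
0.161 [ 0.5371 -0.1269] [ 1.5 -1.5  4.6 -6.3] [-0.03175048  0.00012949  0.00453008]
0.165 [ 0.5348 -0.1255] [-1.7  1.7  2.6 -3.1] [-3.57564189e-02  3.75030769e-05  1.84792305e-03]
0.169 [ 0.5326 -0.124 ] [-5.1  5.1  0.5  0.4] [-3.97622446e-02  8.40072064e-05 -8.05602478e-04]
```

```bash
python3 mv.py .50 -.465 .15 20
```

```text
t 4.88 tcp [ 0.5323 -0.1245  0.128 ] yaw 56.68 gap 0.0513 F [-0.5 -0.1 -1.6]
(array([ -21.9, -302.3,  160. ]), array([36.7,  0. ,  0. ]))
```

>>> {"name": "apply_moves", "arguments": {
  "targets": [
    [-4, -20, 11, 2, 0, 0, 45],
    [-10, -55, 29, 6, 0, 0, 45],
    [-15, -95, 50, 11, 0, 0, 45],
    [-20, -135, 71, 16, 0, 0, 45],
    [-22, -175, 93, 21, 0, 0, 45],
    [-22, -215, 114, 26, 0, 0, 45],
    [-22, -250, 132, 31, 0, 0, 45],
    [-22, -280, 148, 35, 0, 0, 45],
    [-22, -298, 158, 37, 0, 0, 45],
    [-22, -302, 160, 37, 0, 0, 45]
  ]
}}

```text
time: 5.72
tcp_pos: [0.4965, -0.4712, 0.1475]
orientation: [0.408, 0.577, -0.411, 0.575]
ft_force: [-1.3, -1.7, -1.7]
finger_gap: 0.0515
```

```bash
python3 look.py w3 saucer cup
```

```text
t 5.77 [ 0.4974 -0.4687  0.1475] 19.36
saucer 0.66 [84.4, 331.3] [ 0.4733 -0.3836  0.    ]
cup 0.74 [354.8, 318.7] [ 0.5315 -0.5755  0.    ]
```

View pics/w3.png

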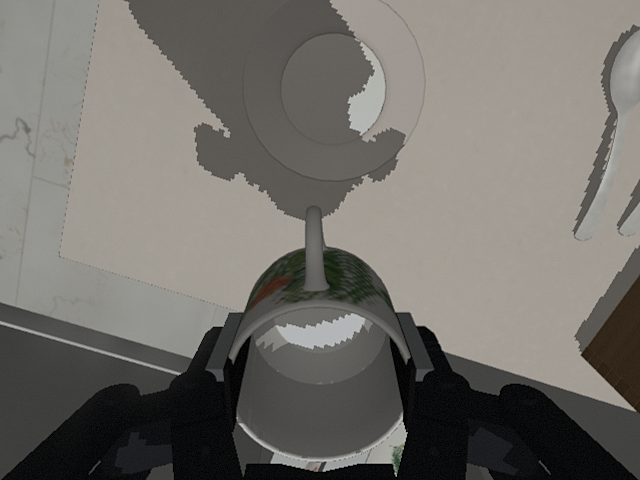

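```bash
python3 - <<'E'
from fit import *
c=pickle.load(open('w3.pkl','rb'))
print(fit(c,.033,.005,[.473,-.385],L=281,R=386,T=33,B=146))
print(fit(c,.056,.016,[.473,-.385],L=242,R=425.5,B=181))
E
python3 mv.py .4735 -.3835 .06 20
```

```text
(array([ 0.476 , -0.3874]), array([ 0.1, -0.1,  0.8, -1. ]))
(array([ 0.4754, -0.3863]), array([-1. ,  1. ,  0.2]))
t 5.87 tcp [ 0.5    -0.4632  0.1481] yaw 19.72 gap 0.0513 F [-0.2  1.5 -2. ]
(array([ 88.4,   2. , -83.6]), array([-0.3, -0.2,  0.1]))
```

```bash
python3 mv.py .475 -.385 .0245 20
```

```text
t 5.87 tcp [ 0.5    -0.4632  0.1481] yaw 19.72 gap 0.0513 F [-0.2  1.5 -2. ]
(array([123.9,   3. , -81.6]), array([-0.3, -0.2,  0.1]))
```

>>> {"name": "apply_moves", "arguments": {
  "targets": [
    [5, 1, -20, 0, 0, 0, 45],
    [10, 2, -45, 0, 0, 0, 45],
    [20, 3, -70, 0, 0, 0, 45],
    [40, 3, -80, 0, 0, 0, 45],
    [60, 3, -83, 0, 0, 0, 45],
    [80, 3, -83, 0, 0, 0, 45],
    [95, 3, -83, 0, 0, 0, 45],
    [105, 3, -83, 0, 0, 0, 45],
    [105, 3, -83, 0, 0, 0, 45],
    [105, 3, -83, 0, 0, 0, 45]
  ]
}}

```text
time: 6.7
tcp_pos: [0.4758, -0.3839, 0.0451]
orientation: [0.407, 0.579, -0.406, 0.578]
ft_force: [-0.6, -0.3, -0.2]
finger_gap: 0.0514
```

```bash
python3 mv.py .475 -.385 .0245 20; python3 look.py w4;python3 - <<'E'
from plant import *
import cv2
c=camera('scene');cv2.imwrite('pics/s4.png',cv2.resize(c['pixels'][250:400,400:600,::-1],None,fx=3,fy=3))
E
python3 mv.py .475 -.385 .0245 20
```

```text
t 6.7 tcp [ 0.4758 -0.3839  0.0451] yaw 19.8 gap 0.0514 F [-0.6 -0.3 -0.2]
(array([20.6, -1.1,  0.8]), array([-0.2, -0.1,  0. ]))
t 6.75 [ 0.4763 -0.3846  0.0459] 19.77
t 6.8 tcp [ 0.4764 -0.3852  0.0463] yaw 19.75 gap 0.0511 F [-0.1 -0.4 -1.7]
(array([21.8, -1.3, -0.7]), array([-0.3,  0.1, -0.1]))
```

View pics/s4.png

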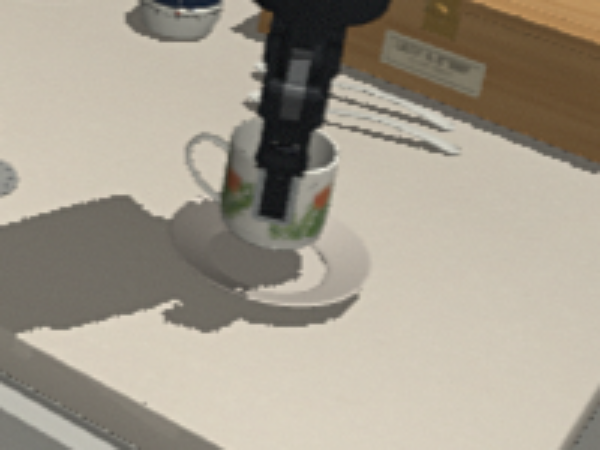

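View pics/w4.png

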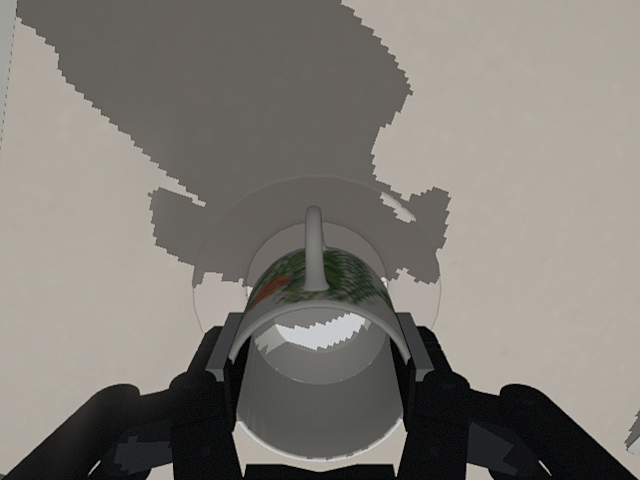

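Run:
```python
from fit import *
c=pickle.load(open('w4.pkl','rb'))
print(fit(c,.056,.016,[.473,-.385],L=192.5,R=441,T=175))
print(fit(c,.033,.005,[.473,-.385],L=247,R=386,T=222))
```

```text
(array([ 0.4758, -0.3875]), array([-1.9,  1.9,  0.3]))
(array([ 0.4756, -0.3873]), array([-0.8,  0.8,  0.1]))
```

>>> {"name": "apply_moves", "arguments": {
  "targets": [
    [3, 0, 1, 0, 0, 0, 45],
    [8, 0, 1, 0, 0, 0, 45],
    [12, 0, 1, 0, 0, 0, 45],
    [15, 0, 1, 0, 0, 0, 45],
    [17, 0, 1, 0, 0, 0, 45],
    [18, 0, 1, 0, 0, 0, 45],
    [19, 0, 1, 0, 0, 0, 45],
    [19.5, 0, 1, 0, 0, 0, 45],
    [20, 0, 1, 0, 0, 0, 45],
    [20, 0, 1, 0, 0, 0, 45]
  ]
}}

```text
time: 7.63
tcp_pos: [0.4759, -0.3863, 0.0253]
orientation: [0.407, 0.578, -0.407, 0.578]
ft_force: [0.2, -0.2, -1.4]
finger_gap: 0.051
```

```bash
python3 mv.py .475 -.385 .0245 20; python3 look.py w5;python3 - <<'E'
from plant import *
import cv2
c=camera('scene');cv2.imwrite('pics/s5.png',cv2.resize(c['pixels'][250:400,400:600,::-1],None,fx=3,fy=3))
E
python3 mv.py .475 -.385 .0245 20
```

```text
t 7.63 tcp [ 0.4759 -0.3863  0.0253] yaw 19.7 gap 0.051 F [ 0.2 -0.2 -1.4]
(array([ 0.8, -0.4, -1.5]), array([-0.3,  0. , -0. ]))
t 7.68 [ 0.4759 -0.3863  0.0254] 19.7
t 7.73 tcp [ 0.4759 -0.3863  0.0254] yaw 19.7 gap 0.0512 F [-0.4  0.3 -1. ]
(array([ 0.9, -0.4, -1.5]), array([-0.3,  0. , -0. ]))
```

View pics/s5.png

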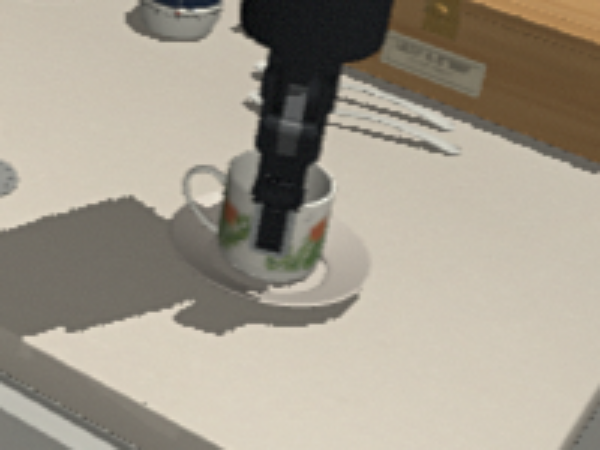

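>>> {"name": "apply_moves", "arguments": {
  "targets": [
    [0.3, 0, 0, 0, 0, 0, 45],
    [0.6, 0, 0, 0, 0, 0, 45],
    [0.8, 0, 0, 0, 0, 0, 45],
    [1, 0, 0, 0, 0, 0, 45],
    [1.2, 0, 0, 0, 0, 0, 45],
    [1.4, 0, 0, 0, 0, 0, 45],
    [1.6, 0, 0, 0, 0, 0, 45],
    [1.6, 0, 0, 0, 0, 0, 45],
    [1.6, 0, 0, 0, 0, 0, 45],
    [1.6, 0, 0, 0, 0, 0, 45]
  ]
}}

```text
time: 8.57
tcp_pos: [0.476, -0.3863, 0.0249]
orientation: [0.407, 0.578, -0.407, 0.578]
ft_force: [-3.6, 2.2, 10.5]
finger_gap: 0.0509
```

Contact (about 11 N). Ease a touch, then release.

>>> {"name": "apply_moves", "arguments": {
  "targets": [
    [-0.8, 0, 0, 0, 0, 0, 45],
    [-0.9, 0, 0, 0, 0, 0, 45],
    [-0.9, 0, 0, 0, 0, 0, 54],
    [-0.9, 0, 0, 0, 0, 0, 58],
    [-0.9, 0, 0, 0, 0, 0, 62],
    [-0.9, 0, 0, 0, 0, 0, 66],
    [-0.9, 0, 0, 0, 0, 0, 68],
    [-0.9, 0, 0, 0, 0, 0, 70],
    [-0.9, 0, 0, 0, 0, 0, 70],
    [-0.9, 0, 0, 0, 0, 0, 70]
  ]
}}

```text
time: 9.4
tcp_pos: [0.4759, -0.3863, 0.0246]
orientation: [0.407, 0.578, -0.407, 0.578]
ft_force: [0.5, -0.1, 0.0]
finger_gap: 0.0704
```

>>> {"name": "apply_moves", "arguments": {
  "targets": [
    [-5, 0, 0, 0, 0, 0, 70],
    [-15, 0, 0, 0, 0, 0, 70],
    [-30, 0, 0, 0, 0, 0, 70],
    [-50, 0, 0, 0, 0, 0, 70],
    [-80, 0, 0, 0, 0, 0, 75],
    [-110, 0, 0, 0, 0, 0, 85],
    [-130, 0, 0, 0, 0, 0, 85],
    [-140, 0, 0, 0, 0, 0, 85],
    [-140, 0, 0, 0, 0, 0, 85],
    [-140, 0, 0, 0, 0, 0, 85]
  ]
}}

```text
time: 10.23
tcp_pos: [0.4757, -0.3863, 0.1649]
orientation: [0.407, 0.578, -0.407, 0.578]
ft_force: [-1.0, -0.6, -0.8]
finger_gap: 0.0847
```

```bash
python3 look.py w6 cup; python3 mv.py .455 -.034 .2 0
```

```text
t 10.28 [ 0.4751 -0.3859  0.1638] 19.7
cup 0.83 [232.1, 316.8] [ 0.4786 -0.4     0.    ]
cup 0.18 [180.7, 312.5] [ 0.4626 -0.3642  0.    ]
t 10.33 tcp [ 0.4749 -0.3857  0.1632] yaw 19.7 gap 0.085 F [ 0.6  0.1 -0.7]
(array([ -36.3,   99.8, -337.9]), array([19.7, -0.1,  0.1]))
```

View pics/w6.png

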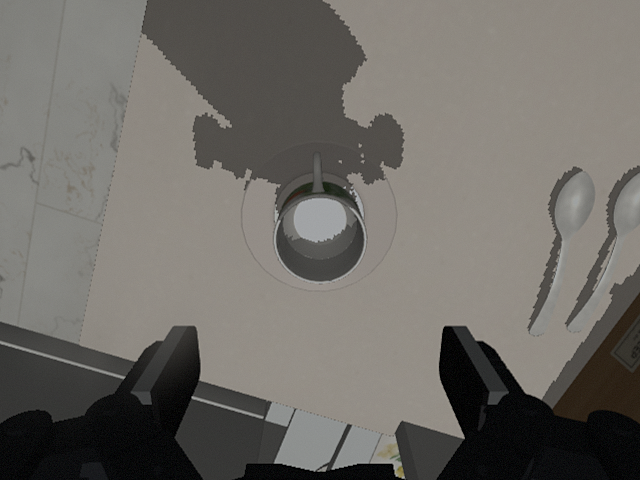

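Run:
```python
from fit import *
c=pickle.load(open('w6.pkl','rb'))
print(fit(c,.056,.016,[.473,-.385],L=241,R=397,T=142,B=291))
ctr,f=fit(c,.0275,.061,[.473,-.385],L=273.5,R=367,B=284);print(ctr,f)
im=c['pixels'][:,:,::-1].copy()
circ(c,[*ctr,.061],.0275,im,(0,0,255));circ(c,[*ctr,.005],.0275,im,(0,255,0));circ(c,[.4757,-.3874,.005],.033,im,(255,0,0))
cv2.imwrite('pics/w6o.png',cv2.resize(im[120:310,220:420],None,fx=3,fy=3))
```

```text
(array([ 0.4758, -0.3871]), array([-0.9,  0.9, -1.4,  1.9]))
[ 0.4768 -0.3876] [ 1.7 -1.7 -0.1]
```

View pics/w6o.png

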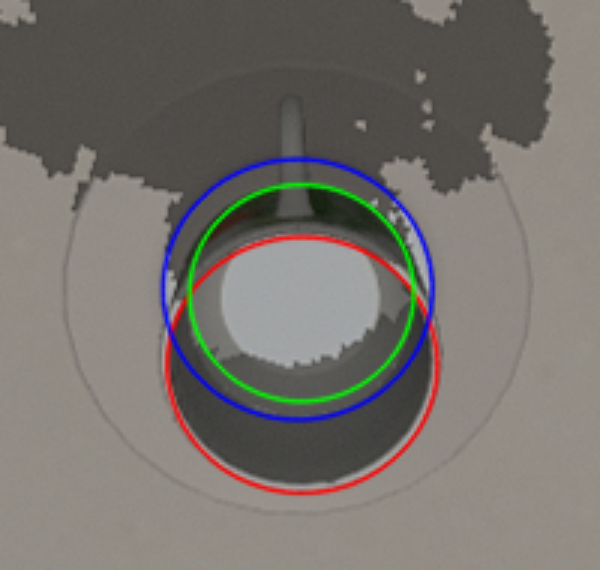

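```bash
python3 mv.py .455 -.034 .165 -10
```

```text
t 10.33 tcp [ 0.4749 -0.3857  0.1632] yaw 19.7 gap 0.085 F [ 0.6  0.1 -0.7]
(array([  -1.3,   99.9, -337.8]), array([29.7, -0.1,  0.1]))
```

>>> {"name": "apply_moves", "arguments": {
  "targets": [
    [0, 6, -20, 2, 0, 0, 85],
    [0, 17, -58, 5, 0, 0, 85],
    [0, 29, -97, 9, 0, 0, 85],
    [0, 40, -136, 13, 0, 0, 85],
    [0, 52, -175, 17, 0, 0, 85],
    [0, 63, -214, 21, 0, 0, 85],
    [0, 75, -252, 24, 0, 0, 85],
    [0, 86, -291, 27, 0, 0, 85],
    [0, 96, -324, 30, 0, 0, 85],
    [0, 100, -338, 30, 0, 0, 85]
  ]
}}

```text
time: 11.17
tcp_pos: [0.4546, -0.029, 0.1636]
orientation: [-0.542, -0.455, 0.542, -0.453]
ft_force: [1.0, 0.1, 0.3]
finger_gap: 0.0849
```

```bash
python3 - <<'E'
from plant import *
for i in range(4): camera('top')
E
python3 look.py w7 filter lid
```

```text
t 11.42 [ 0.4556 -0.0356  0.1638] -10.36
filter 0.8 [209.2, 316.9] [ 0.4546 -0.0301  0.    ]
lid 0.74 [16.7, 270.5] [0.4481 0.1005 0.    ]
lid 0.26 [88.9, 423.1] [0.5403 0.0394 0.    ]
```

View pics/w7.png

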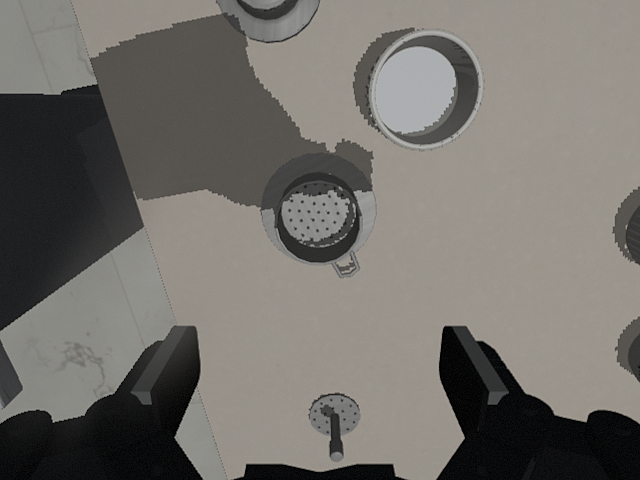

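```bash
python3 - <<'E'
from fit import *
c=pickle.load(open('w7.pkl','rb'))
print(fit(c,.042,.007,[.455,-.033],L=261,R=377.5,T=152))
ctr,f=fit(c,.029,.04,[.455,-.033],L=275,R=362,B=264.5);print(ctr,f)
im=c['pixels'][:,:,::-1].copy()
circ(c,[*ctr,.007],.042,im,(0,0,255));circ(c,[*ctr,.04],.029,im,(0,255,0))
cv2.imwrite('pics/w7o.png',cv2.resize(im[130:300,230:420],None,fx=3,fy=3))
E
python3 mv.py .4555 -.033 .010 -10
```

```text
(array([ 0.4564, -0.0299]), array([ 0.2, -0.2, -0. ]))
[ 0.4561 -0.0295] [-1.1  1.1  0.1]
t 11.52 tcp [ 0.4558 -0.0359  0.1641] yaw -10.45 gap 0.0852 F [ 0.2 -0.3 -0.2]
(array([154.1,  -0.7,  -2.9]), array([-0.4,  0. ,  0.1]))
```

View pics/w7o.png

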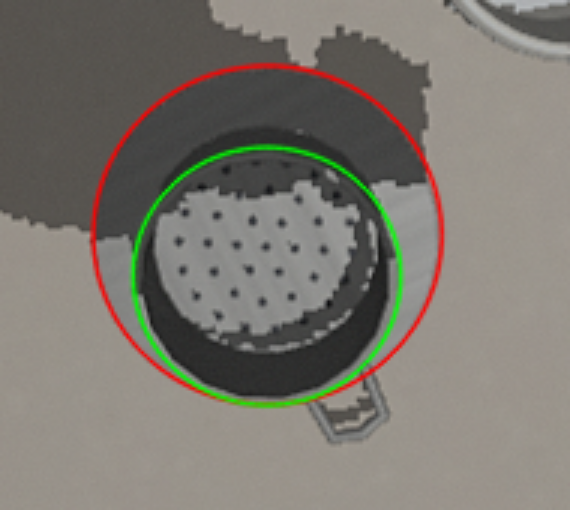

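```bash
python3 mv.py .4562 -.0300 .011 -10
```

```text
t 11.52 tcp [ 0.4558 -0.0359  0.1641] yaw -10.45 gap 0.0852 F [ 0.2 -0.3 -0.2]
(array([153.1,  -0.5,  -6. ]), array([-0.4,  0. ,  0.1]))
```

>>> {"name": "apply_moves", "arguments": {
  "targets": [
    [20, 0, -6, 0, 0, 0, 85],
    [50, 0, -6, 0, 0, 0, 85],
    [80, 0, -6, 0, 0, 0, 85],
    [105, 0, -6, 0, 0, 0, 85],
    [128, 0, -6, 0, 0, 0, 85],
    [142, 0, -6, 0, 0, 0, 85],
    [150, 0, -6, 0, 0, 0, 80],
    [153, 0, -6, 0, 0, 0, 75],
    [153, 0, -6, 0, 0, 0, 70],
    [153, 0, -6, 0, 0, 0, 66]
  ]
}}

```text
time: 12.35
tcp_pos: [0.4577, -0.0288, 0.0122]
orientation: [0.543, 0.453, -0.543, 0.453]
ft_force: [-0.6, 0.5, 1.1]
finger_gap: 0.066
```

>>> {"name": "apply_moves", "arguments": {
  "targets": [
    [0, 0, 0, 0, 0, 0, 62],
    [0, 0, 0, 0, 0, 0, 58],
    [0, 0, 0, 0, 0, 0, 54],
    [0, 0, 0, 0, 0, 0, 48],
    [0, 0, 0, 0, 0, 0, 48],
    [0, 0, 0, 0, 0, 0, 48],
    [0, 0, 0, 0, 0, 0, 48],
    [0, 0, 0, 0, 0, 0, 48],
    [-1, 0, 0, 0, 0, 0, 48],
    [-2, 0, 0, 0, 0, 0, 48]
  ]
}}

```text
time: 13.18
tcp_pos: [0.4576, -0.0285, 0.0142]
orientation: [0.543, 0.453, -0.543, 0.453]
ft_force: [0.4, -0.1, -1.8]
finger_gap: 0.0567
```

```bash
python3 mv.py .4562 -.0300 .013 -10; python3 look.py w8
```

```text
t 13.18 tcp [ 0.4576 -0.0285  0.0142] yaw -10.31 gap 0.0567 F [ 0.4 -0.1 -1.8]
(array([ 1.2, -1.1,  1.7]), array([-0.3, -0. , -0.1]))
t 13.23 [ 0.4576 -0.0285  0.0141] -10.31
```

View pics/w8.png

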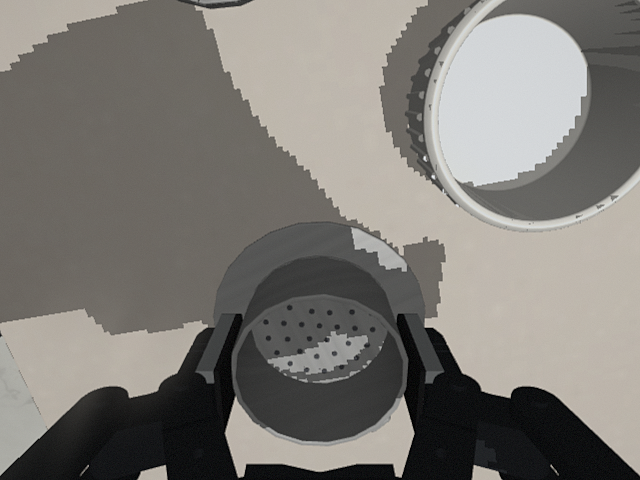

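```bash
python3 - <<'E'
from fit import *
c=pickle.load(open('w8.pkl','rb'));o=c['obs']
for a in [(.029,.042,dict(L=231.5,R=407,T=294.5,B=446)),(.042,.009,dict(L=215,R=425,T=222))]:
  ctr,f=fit(c,a[0],a[1],[.455,-.033],**a[2]);print(ctr,f,Ro.from_quat(o['orientation']).inv().apply(np.r_[ctr,a[1]]-o['tcp_pos']))
E
python3 mv.py .475 -.385 .165 15
```

```text
[ 0.4577 -0.0302] [-3.7  3.7 -1.3  2.4] [-0.02786653  0.00046919  0.00163678]
[ 0.4579 -0.0309] [-2.5  2.5  0.4] [0.00513367 0.00075898 0.00229454]
t 13.23 tcp [ 0.4576 -0.0285  0.0141] yaw -10.31 gap 0.0561 F [ 1.2  0.6 -1.9]
(array([-150.8,   81.1,  347.6]), array([-25.3,   0. ,  -0.1]))
```

>>> {"name": "apply_moves", "arguments": {
  "targets": [
    [-15, 0, 0, 0, 0, 0, 48],
    [-45, 0, 0, 0, 0, 0, 48],
    [-85, 0, 0, 0, 0, 0, 48],
    [-120, 3, 15, -2, 0, 0, 48],
    [-130, 9, 40, -4, 0, 0, 48],
    [-135, 18, 77, -7, 0, 0, 48],
    [-135, 27, 115, -10, 0, 0, 48],
    [-135, 36, 153, -13, 0, 0, 48],
    [-135, 45, 191, -16, 0, 0, 48],
    [-135, 54, 229, -20, 0, 0, 48]
  ]
}}

```text
time: 14.07
tcp_pos: [0.4689, -0.2654, 0.1487]
orientation: [0.455, 0.541, -0.455, 0.541]
ft_force: [0.8, 0.2, -0.8]
finger_gap: 0.0561
```

```bash
python3 mv.py .476 -.386 .125 20
```

```text
t 14.07 tcp [ 0.4689 -0.2654  0.1487] yaw 9.84 gap 0.0561 F [ 0.8  0.2 -0.8]
(array([ 23.8, -13.6, 120. ]), array([-10.2,   0. ,   0. ]))
```

>>> {"name": "apply_moves", "arguments": {
  "targets": [
    [0, -4, 35, -4, 0, 0, 48],
    [0, -8, 70, -8, 0, 0, 48],
    [0, -11, 95, -10, 0, 0, 48],
    [10, -13, 110, -10, 0, 0, 48],
    [20, -14, 117, -10, 0, 0, 48],
    [28, -14, 120, -10, 0, 0, 48],
    [34, -14, 120, -10, 0, 0, 48],
    [38, -14, 120, -10, 0, 0, 48],
    [38, -14, 120, -10, 0, 0, 48],
    [38, -14, 120, -10, 0, 0, 48]
  ]
}}

```text
time: 14.9
tcp_pos: [0.4762, -0.3826, 0.1106]
orientation: [0.407, 0.579, -0.406, 0.578]
ft_force: [0.2, 0.4, -1.2]
finger_gap: 0.0561
```

```bash
cat > sc.py <<'E'
from h import *
from plant import *
import sys
n=sys.argv[1]
c=camera('scene');pickle.dump(c,open(n+'.pkl','wb'));cv2.imwrite(f'pics/{n}.png',cv2.resize(c['pixels'][220:400,390:610,::-1],None,fx=3,fy=3))
E
python3 sc.py s9; python3 look.py w9; python3 mv.py .476 -.386 .068 20
```

```text
t 15.0 [ 0.4764 -0.3834  0.1112] 19.77
t 15.0 tcp [ 0.4764 -0.3834  0.1112] yaw 19.77 gap 0.0564 F [ 0.3  0.4 -0.8]
(array([43.2, -1.3,  2.3]), array([-0.2,  0. , -0. ]))
```

View pics/s9.png

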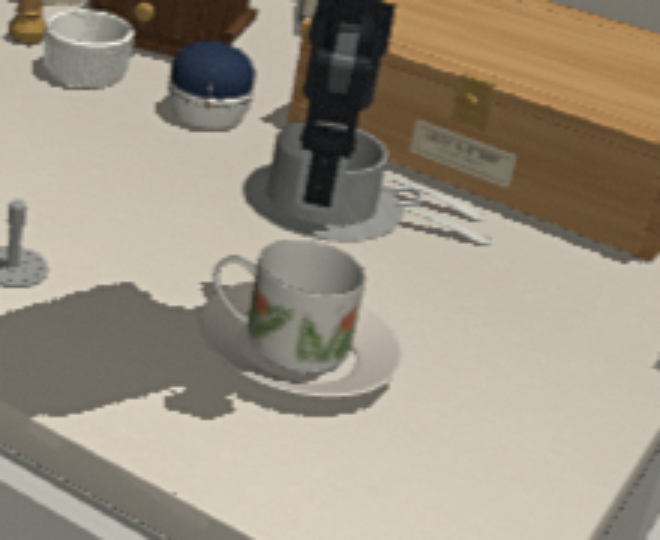

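View pics/w9.png

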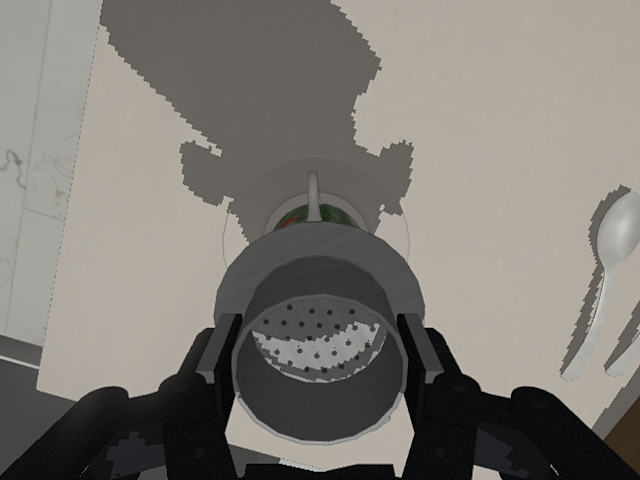

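>>> {"name": "apply_moves", "arguments": {
  "targets": [
    [6, -1, 2, 0, 0, 0, 48],
    [14, -1, 2, 0, 0, 0, 48],
    [22, -1, 2, 0, 0, 0, 48],
    [29, -1, 2, 0, 0, 0, 48],
    [34, -1, 2, 0, 0, 0, 48],
    [37, -1, 2, 0, 0, 0, 48],
    [39, -1, 2, 0, 0, 0, 48],
    [40, -1, 2, 0, 0, 0, 48],
    [40, -1, 2, 0, 0, 0, 48],
    [40, -1, 2, 0, 0, 0, 48]
  ]
}}

```text
time: 15.83
tcp_pos: [0.4757, -0.3864, 0.0709]
orientation: [0.407, 0.578, -0.407, 0.578]
ft_force: [0.2, -0.6, -1.5]
finger_gap: 0.0562
```

```bash
python3 sc.py s10; python3 mv.py .476 -.386 .068 20
```

```text
t 15.88 tcp [ 0.4757 -0.3864  0.0709] yaw 19.7 gap 0.0559 F [ 0.   0.9 -2. ]
(array([ 2.9,  0.4, -0.3]), array([-0.3,  0. , -0. ]))
```

View pics/s10.png

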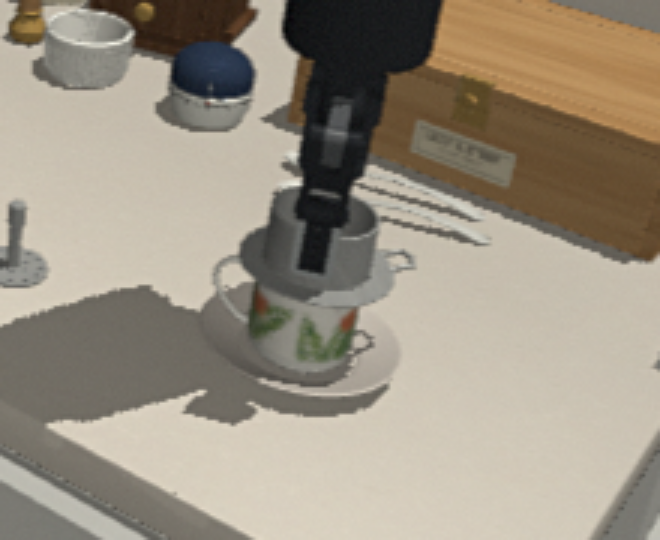

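Boss is within the mouth already (no contact). Lower on.

>>> {"name": "apply_moves", "arguments": {
  "targets": [
    [0.5, 0, 0, 0, 0, 0, 48],
    [1, 0, 0, 0, 0, 0, 48],
    [1.4, 0, 0, 0, 0, 0, 48],
    [1.8, 0, 0, 0, 0, 0, 48],
    [2.1, 0, 0, 0, 0, 0, 48],
    [2.4, 0, 0, 0, 0, 0, 48],
    [2.6, 0, 0, 0, 0, 0, 48],
    [2.8, 0, 0, 0, 0, 0, 48],
    [2.8, 0, 0, 0, 0, 0, 48],
    [2.8, 0, 0, 0, 0, 0, 48]
  ]
}}

```text
time: 16.72
tcp_pos: [0.4757, -0.3865, 0.0692]
orientation: [0.407, 0.578, -0.407, 0.578]
ft_force: [-4.2, 1.3, 10.7]
finger_gap: 0.056
```

>>> {"name": "apply_moves", "arguments": {
  "targets": [
    [-0.8, 0, 0, 0, 0, 0, 48],
    [-0.9, 0, 0, 0, 0, 0, 48],
    [-0.9, 0, 0, 0, 0, 0, 57],
    [-0.9, 0, 0, 0, 0, 0, 61],
    [-0.9, 0, 0, 0, 0, 0, 65],
    [-0.9, 0, 0, 0, 0, 0, 68],
    [-0.9, 0, 0, 0, 0, 0, 72],
    [-0.9, 0, 0, 0, 0, 0, 74],
    [-0.9, 0, 0, 0, 0, 0, 74],
    [-0.9, 0, 0, 0, 0, 0, 74]
  ]
}}

```text
time: 17.55
tcp_pos: [0.4755, -0.3862, 0.0687]
orientation: [0.407, 0.578, -0.407, 0.578]
ft_force: [-0.5, 0.4, -0.0]
finger_gap: 0.0739
```

>>> {"name": "apply_moves", "arguments": {
  "targets": [
    [-5, 0, 0, 0, 0, 0, 74],
    [-15, 0, 0, 0, 0, 0, 74],
    [-30, 0, 0, 0, 0, 0, 74],
    [-50, 0, 0, 0, 0, 0, 74],
    [-75, 0, 0, 0, 0, 0, 75],
    [-95, 0, 0, 0, 0, 0, 75],
    [-105, 0, 0, 0, 0, 0, 70],
    [-110, 0, 0, 0, 0, 0, 60],
    [-110, 0, 0, 0, 0, 0, 60],
    [-110, 0, 0, 0, 0, 0, 60]
  ]
}}

```text
time: 18.38
tcp_pos: [0.475, -0.386, 0.178]
orientation: [0.407, 0.579, -0.407, 0.578]
ft_force: [-0.8, 0.3, -0.7]
finger_gap: 0.0597
```

```bash
python3 sc.py s11; python3 look.py w11; python3 mv.py .476 -.386 .068 20
```

```text
t 18.48 [ 0.4747 -0.3858  0.1773] 19.7
t 18.48 tcp [ 0.4747 -0.3858  0.1773] yaw 19.7 gap 0.0599 F [-0.1 -1.2  0.6]
(array([109.3,   1.3,   0.8]), array([-0.3, -0.1,  0.1]))
```

View pics/s11.png

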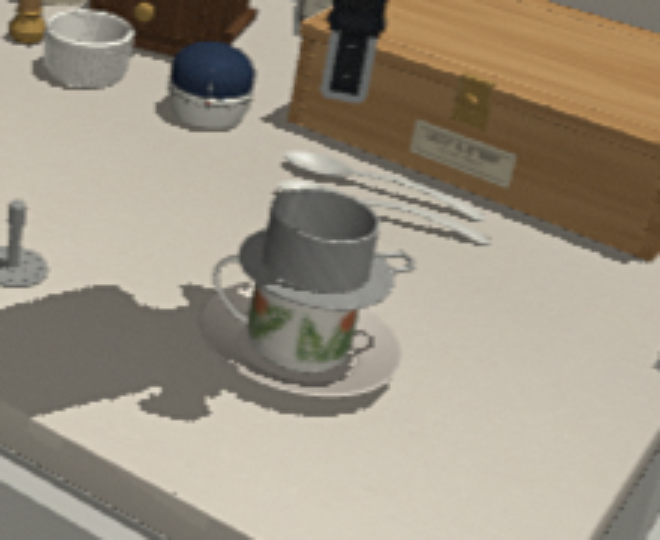

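View pics/w11.png

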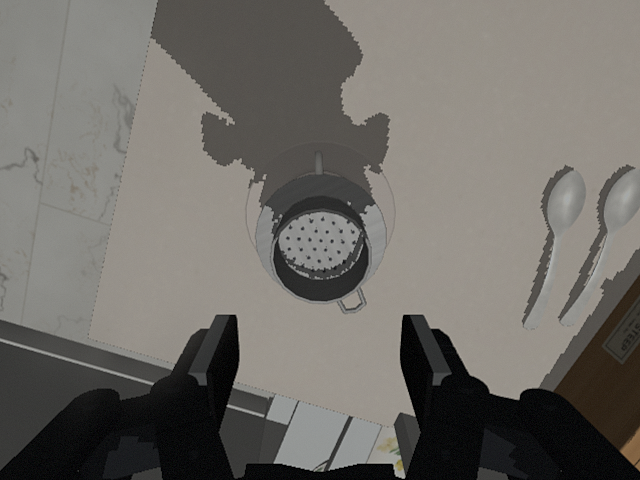

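```bash
python3 - <<'E'
from fit import *
c=pickle.load(open('w11.pkl','rb'))
a1=fit(c,.029,.096,[.475,-.386],L=271.5,R=369,T=207,B=302);print(a1)
print(fit(c,.042,.063,[.475,-.386],L=252.5,R=387,T=171))
im=c['pixels'][:,:,::-1].copy()
ctr=a1[0]
circ(c,[*ctr,.063],.042,im,(0,0,255));circ(c,[*ctr,.096],.029,im,(0,255,0));circ(c,[*ctr,.096],.026,im,(255,0,0));circ(c,[*ctr,.064],.026,im,(0,255,255))
cv2.imwrite('pics/w11o.png',cv2.resize(im[150:330,220:420],None,fx=3,fy=3))
E
python3 mv.py .436 -.22 .178 20
```

```text
(array([ 0.4758, -0.3876]), array([-2.9,  2.9, -0.8,  1.1]))
(array([ 0.4753, -0.387 ]), array([ 1. , -1. , -0.1]))
t 18.48 tcp [ 0.4747 -0.3858  0.1773] yaw 19.7 gap 0.0599 F [-0.1 -1.2  0.6]
(array([  -0.4,   19.4, -169.1]), array([-0.3, -0.1,  0.1]))
```

View pics/w11o.png

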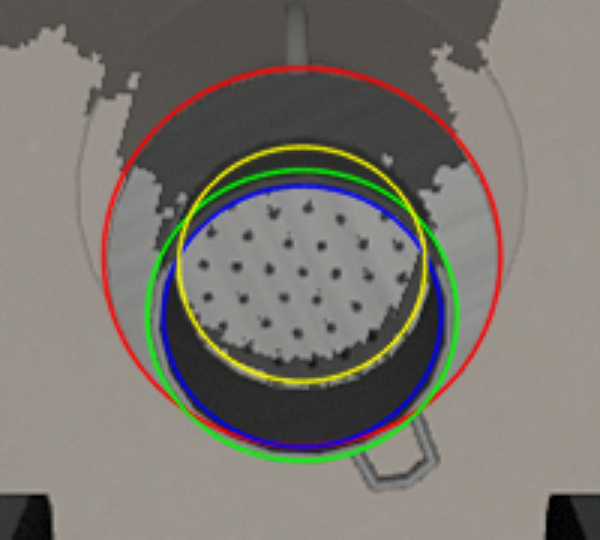

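>>> {"name": "apply_moves", "arguments": {
  "targets": [
    [0, 2, -15, 0, 0, 0, 50],
    [0, 5, -40, 0, 0, 0, 45],
    [0, 8, -70, 0, 0, 0, 40],
    [0, 11, -100, 0, 0, 0, 40],
    [10, 14, -130, 0, 0, 0, 40],
    [20, 17, -152, 0, 0, 0, 40],
    [30, 19, -164, 0, 0, 0, 40],
    [35, 19, -169, 0, 0, 0, 40],
    [35, 19, -169, 0, 0, 0, 40],
    [35, 19, -169, 0, 0, 0, 40]
  ]
}}

```text
time: 19.32
tcp_pos: [0.4363, -0.2214, 0.1434]
orientation: [0.407, 0.578, -0.407, 0.578]
ft_force: [0.6, -0.6, -0.2]
finger_gap: 0.0403
```

```bash
python3 - <<'E'
from plant import *
for i in range(3): camera('top')
E
python3 look.py w12 press
```

```text
t 19.52 [ 0.4369 -0.2219  0.144 ] 19.61
press 0.78 [209.9, 321.0] [ 0.4352 -0.2134  0.    ]
```

View pics/w12.png

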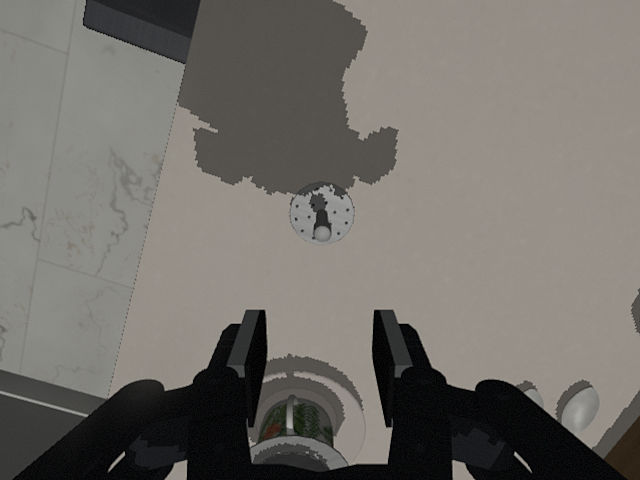

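```bash
python3 - <<'E'
from fit import *
c=pickle.load(open('w12.pkl','rb'))
print(fit(c,.0225,.003,[.436,-.22],L=289.5,R=354.5,T=181.5,B=245.5), back(c,(234,321.5),.048))
E
python3 mv.py .4365 -.2185 .034 20
```

```text
(array([ 0.4366, -0.2153]), array([-0.2,  0.2,  0.3, -0.3])) [ 0.43598821 -0.21550921  0.048     ]
t 19.57 tcp [ 0.4368 -0.2217  0.144 ] yaw 19.62 gap 0.0399 F [-0.4 -0.2 -0.8]
(array([110. ,   0.8,  -3.2]), array([-0.4,  0. , -0. ]))
```

>>> {"name": "apply_moves", "arguments": {
  "targets": [
    [20, 2, -6, 0, 0, 0, 40],
    [45, 2, -6, 0, 0, 0, 40],
    [70, 2, -6, 0, 0, 0, 40],
    [90, 2, -6, 0, 0, 0, 40],
    [103, 2, -6, 0, 0, 0, 36],
    [109, 2, -6, 0, 0, 0, 34],
    [110, 2, -6, 0, 0, 0, 34],
    [110, 2, -6, 0, 0, 0, 34],
    [110, 2, -6, 0, 0, 0, 34],
    [110, 2, -6, 0, 0, 0, 34]
  ]
}}

```text
time: 20.4
tcp_pos: [0.437, -0.2148, 0.0346]
orientation: [0.407, 0.577, -0.407, 0.579]
ft_force: [-0.3, 0.1, -0.3]
finger_gap: 0.0339
```

```bash
python3 mv.py .4366 -.2154 .034 20; python3 look.py w13
```

```text
t 20.4 tcp [ 0.437  -0.2148  0.0346] yaw 19.68 gap 0.0339 F [-0.3  0.1 -0.3]
(array([ 0.6, -0.6,  0.4]), array([-0.3,  0.1, -0.1]))
t 20.45 [ 0.4369 -0.2148  0.0346] 19.69
```

View pics/w13.png

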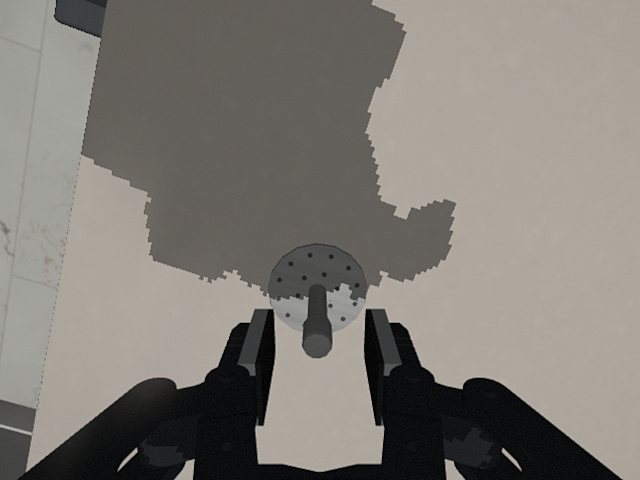

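Run:
```python
from fit import *
c=pickle.load(open('w13.pkl','rb'));o=c['obs'];R=Ro.from_quat(o['orientation'])
for x in (0,-.0134,-.0187,-.03): print(x,proj(c,o['tcp_pos']+R.apply([x,0,0])))
for a in [(345,317,.048),]:
  p=back(c,a[:2],a[2]);print(R.inv().apply(p-o['tcp_pos']))
ctr,f=fit(c,.0225,.003,[.436,-.22],L=268.5,R=367,T=243,B=333);print(f,R.inv().apply(np.r_[ctr,.003]-o['tcp_pos']))
# pad corner pixel -> position at y=+-17mm
```

```text
0 [[319.32183538 326.68588105]]
-0.0134 [[319.34457597 346.19662117]]
-0.0187 [[319.35468248 354.86770363]]
-0.03 [[319.37878636 375.54810136]]
[-0.01342852 -0.00081693 -0.00049774]
[-0.9  0.9 -0.7  0.9] [ 0.03157152 -0.00071543 -0.00061269]
```

>>> {"name": "apply_moves", "arguments": {
  "targets": [
    [0, -0.7, -0.5, 0, 0, 0, 28],
    [0, -0.7, -0.5, 0, 0, 0, 22],
    [0, -0.7, -0.5, 0, 0, 0, 17],
    [0, -0.7, -0.5, 0, 0, 0, 13],
    [0, -0.7, -0.5, 0, 0, 0, 10],
    [0, -0.7, -0.5, 0, 0, 0, 5],
    [0, -0.7, -0.5, 0, 0, 0, 3],
    [0, -0.7, -0.5, 0, 0, 0, 3],
    [0, -0.7, -0.5, 0, 0, 0, 3],
    [0, -0.7, -0.5, 0, 0, 0, 3]
  ]
}}

```text
time: 21.28
tcp_pos: [0.4357, -0.2142, 0.0339]
orientation: [0.407, 0.578, -0.407, 0.578]
ft_force: [0.1, 0.8, 4.3]
finger_gap: 0.0081
```

>>> {"name": "apply_moves", "arguments": {
  "targets": [
    [-2, 0, 0, 0, 0, 0, 3],
    [-8, 0, 0, 0, 0, 0, 3],
    [-20, 0, 0, 0, 0, 0, 3],
    [-40, 0, 0, 0, 0, 0, 3],
    [-65, 0, 0, 0, 0, 0, 3],
    [-90, 0, 0, 0, 0, 0, 3],
    [-115, 0, 0, 0, 0, 0, 3],
    [-130, 0, 0, 0, 0, 0, 3],
    [-134, 0, 0, 0, 0, 0, 3],
    [-134, 0, 0, 0, 0, 0, 3]
  ]
}}

```text
time: 22.12
tcp_pos: [0.436, -0.2147, 0.1692]
orientation: [0.407, 0.577, -0.407, 0.579]
ft_force: [0.8, -0.5, -1.1]
finger_gap: 0.0078
```

```bash
python3 - <<'E'
from plant import *
for i in range(2): camera('top')
E
python3 look.py w14; python3 mv.py .476 -.387 .168 20
```

```text
t 22.27 [ 0.4345 -0.2139  0.1668] 19.7
t 22.27 tcp [ 0.4345 -0.2139  0.1668] yaw 19.7 gap 0.0081 F [ 0.1 -0.4 -1.6]
(array([ -1.4, -19.3, 176.9]), array([-0.3, -0.1,  0.1]))
```

View pics/w14.png

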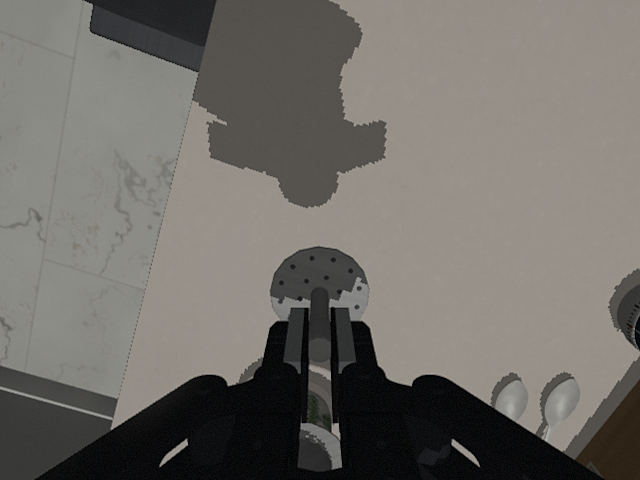

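Run:
```python
from fit import *
c=pickle.load(open('w14.pkl','rb'));o=c['obs'];R=Ro.from_quat(o['orientation'])
z0=o['tcp_pos'][2]-.0345
ctr,f=fit(c,.0225,z0+.003,[.436,-.22],L=270,R=370,T=246);print(ctr,f,R.inv().apply(np.r_[ctr,z0]-o['tcp_pos']))
p=back(c,(353,320),z0+.048);print(R.inv().apply(p-o['tcp_pos']))
```

```text
[ 0.4353 -0.2151] [ 0. -0. -0.] [0.03449766 0.00036215 0.00140813]
[-0.01350451  0.00028225  0.00303781]
```

```bash
python3 mv.py .4753 -.386 .145 20
```

```text
t 22.27 tcp [ 0.4345 -0.2139  0.1668] yaw 19.7 gap 0.0081 F [ 0.1 -0.4 -1.6]
(array([ 21.6, -19.6, 175.8]), array([-0.3, -0.1,  0.1]))
```

>>> {"name": "apply_moves", "arguments": {
  "targets": [
    [0, -3, 20, 0, 0, 0, 3],
    [0, -6, 50, 0, 0, 0, 3],
    [0, -9, 80, 0, 0, 0, 3],
    [0, -13, 112, 0, 0, 0, 3],
    [3, -16, 140, 0, 0, 0, 3],
    [10, -18, 160, 0, 0, 0, 3],
    [17, -19, 171, 0, 0, 0, 3],
    [22, -19, 176, 0, 0, 0, 3],
    [22, -19, 176, 0, 0, 0, 3],
    [22, -19, 176, 0, 0, 0, 3]
  ]
}}

```text
time: 23.1
tcp_pos: [0.4766, -0.3843, 0.1448]
orientation: [0.407, 0.579, -0.406, 0.578]
ft_force: [0.4, 0.7, -0.5]
finger_gap: 0.008
```

```bash
python3 - <<'E'
from plant import *
for i in range(2): camera('top')
E
python3 look.py w15; python3 sc.py s15; python3 mv.py .4753 -.386 .0985 20
```

```text
t 23.25 [ 0.4773 -0.3848  0.1461] 19.81
t 23.3 tcp [ 0.4773 -0.3852  0.1462] yaw 19.79 gap 0.0079 F [ 0.1  0.4 -0.3]
(array([47.7, -2.1,  0.1]), array([-0.2,  0. , -0. ]))
```

View pics/w15.png

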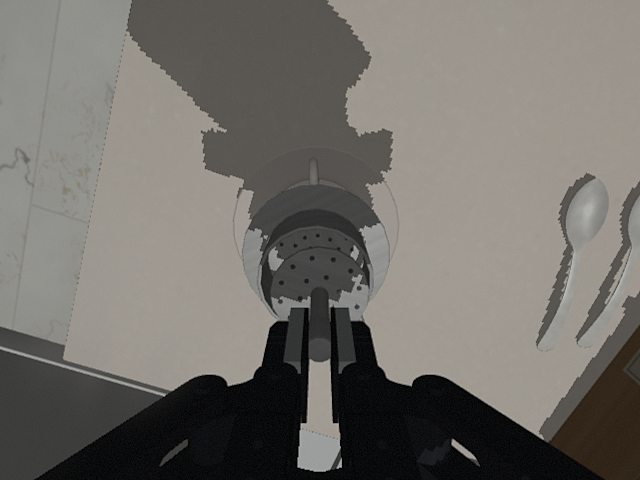

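View pics/s15.png

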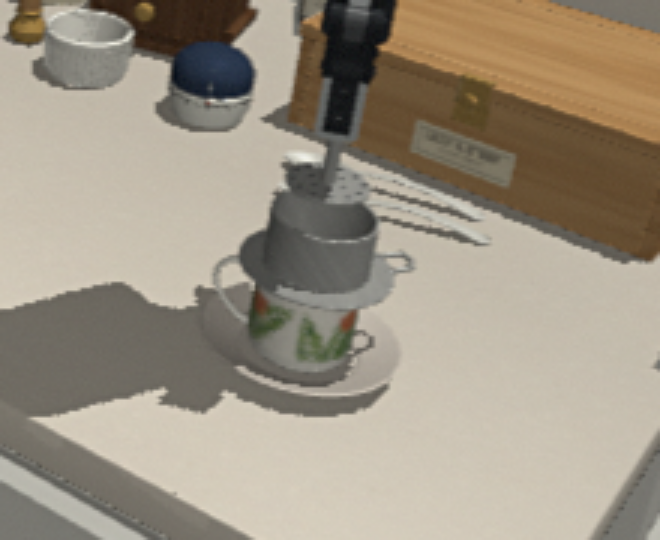

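```bash
python3 - <<'E'
from fit import *
c=pickle.load(open('w15.pkl','rb'));o=c['obs'];R=Ro.from_quat(o['orientation'])
z0=o['tcp_pos'][2]-.0345
ctr,f=fit(c,.0225,z0+.003,[.476,-.386],L=269.5,R=370,T=246);print(ctr,f)
im=c['pixels'][:,:,::-1].copy()
circ(c,[*ctr,z0+.003],.0225,im,(0,0,255))
q=(.4757,-.3874)
circ(c,[*q,.063],.042,im,(0,255,0));circ(c,[*q,.096],.026,im,(255,0,0))
cv2.imwrite('pics/w15o.png',cv2.resize(im[130:370,220:420],None,fx=2.5,fy=2.5))
E
python3 mv.py .4753 -.386 .0985 20
```

```text
[ 0.4776 -0.3853] [ 0.1 -0.1 -0. ]
t 23.3 tcp [ 0.4773 -0.3852  0.1462] yaw 19.79 gap 0.0079 F [ 0.1  0.4 -0.3]
(array([47.7, -2.1,  0.1]), array([-0.2,  0. , -0. ]))
```

View pics/w15o.png

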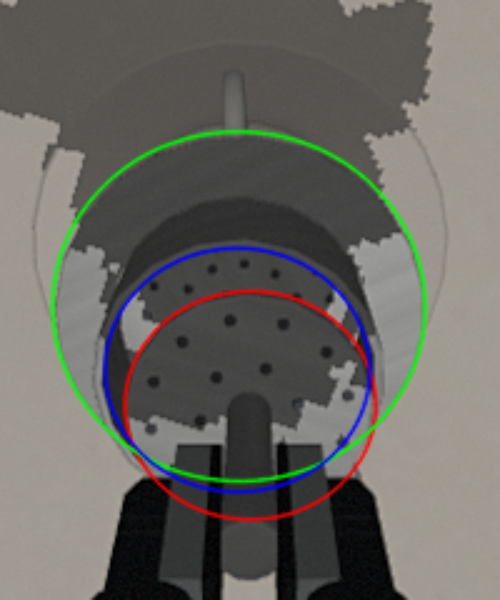

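>>> {"name": "apply_moves", "arguments": {
  "targets": [
    [0, -1.2, 0.6, 0, 0, 0, 3],
    [0, -2.3, 1.2, 0, 0, 0, 3],
    [2, -2.3, 1.2, 0, 0, 0, 3],
    [5, -2.3, 1.2, 0, 0, 0, 3],
    [8, -2.3, 1.2, 0, 0, 0, 3],
    [10, -2.3, 1.2, 0, 0, 0, 3],
    [11, -2.3, 1.2, 0, 0, 0, 3],
    [11, -2.3, 1.2, 0, 0, 0, 3],
    [11, -2.3, 1.2, 0, 0, 0, 3],
    [11, -2.3, 1.2, 0, 0, 0, 3]
  ]
}}

```text
time: 24.13
tcp_pos: [0.4752, -0.3882, 0.1348]
orientation: [0.407, 0.578, -0.407, 0.578]
ft_force: [-0.1, 0.1, -1.0]
finger_gap: 0.0078
```

```bash
python3 look.py w16; python3 sc.py s16
python3 - <<'E'
from fit import *
c=pickle.load(open('w16.pkl','rb'));o=c['obs'];R=Ro.from_quat(o['orientation'])
z0=o['tcp_pos'][2]-.0345
ctr,f=fit(c,.0225,z0+.003,[.476,-.386],L=269.5,R=370,T=246);print(ctr,f)
im=c['pixels'][:,:,::-1].copy()
circ(c,[*ctr,z0+.003],.0225,im,(0,0,255))
q=(.4757,-.3874)
circ(c,[*q,.063],.042,im,(0,255,0));circ(c,[*q,.096],.026,im,(255,0,0))
cv2.imwrite('pics/w16o.png',cv2.resize(im[130:370,220:420],None,fx=2.5,fy=2.5))
E
python3 mv.py .4753 -.386 .0985 20
```

```text
t 24.18 [ 0.4753 -0.3882  0.1348] 19.7
[ 0.4757 -0.3891] [ 0.1 -0.1 -0. ]
t 24.23 tcp [ 0.4752 -0.3882  0.1348] yaw 19.7 gap 0.0076 F [ 0.6  0.4 -0.9]
(array([36.3,  0.8, -2.1]), array([-0.3,  0. , -0. ]))
```

View pics/w16o.png

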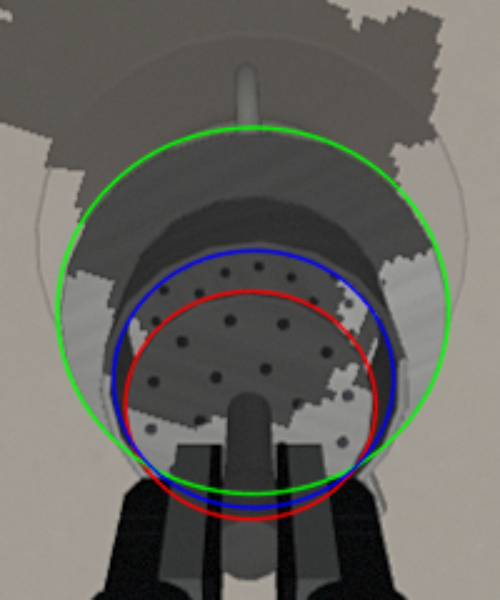

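>>> {"name": "apply_moves", "arguments": {
  "targets": [
    [0, 0.4, -0.8, 0, 0, 0, 3],
    [0, 0.7, -1.6, 0, 0, 0, 3],
    [3, 0.7, -1.6, 0, 0, 0, 3],
    [8, 0.7, -1.6, 0, 0, 0, 3],
    [14, 0.7, -1.6, 0, 0, 0, 3],
    [20, 0.7, -1.6, 0, 0, 0, 3],
    [26, 0.7, -1.6, 0, 0, 0, 3],
    [30, 0.7, -1.6, 0, 0, 0, 3],
    [32, 0.7, -1.6, 0, 0, 0, 3],
    [32, 0.7, -1.6, 0, 0, 0, 3]
  ]
}}

```text
time: 25.07
tcp_pos: [0.4749, -0.3862, 0.102]
orientation: [0.407, 0.579, -0.407, 0.578]
ft_force: [0.1, 0.5, -0.6]
finger_gap: 0.008
```

```bash
python3 look.py w17; python3 sc.py s17;python3 mv.py .4753 -.386 .0985 20
```

```text
t 25.12 [ 0.4752 -0.3864  0.1025] 19.7
t 25.17 tcp [ 0.4754 -0.3864  0.1028] yaw 19.7 gap 0.0082 F [-1.3 -0.8 -0.2]
(array([ 4.3,  0.1, -0.5]), array([-0.3,  0. , -0. ]))
```

View pics/s17.png

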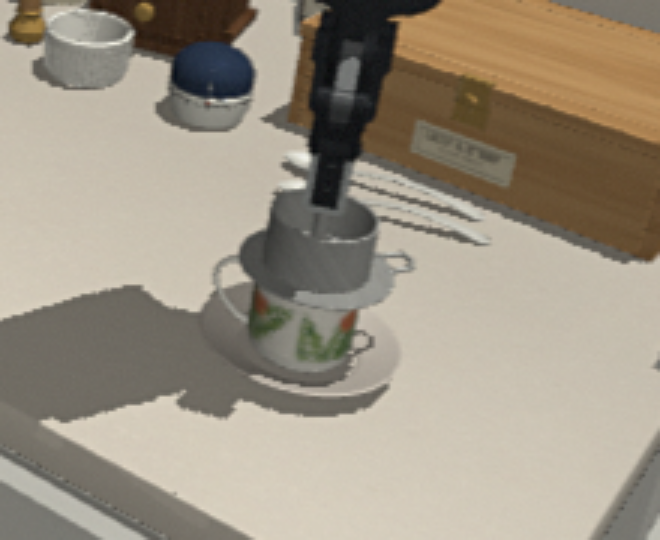

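View pics/w17.png

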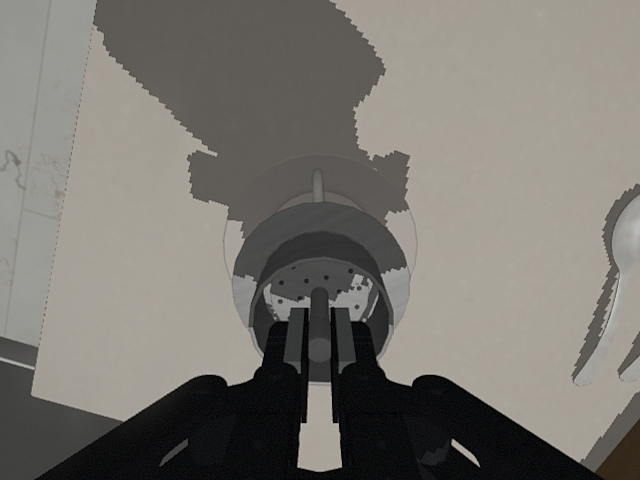

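Press is inside the chamber, free of contact. Lower the last ~4 mm.

>>> {"name": "apply_moves", "arguments": {
  "targets": [
    [1, 0, 0, 0, 0, 0, 3],
    [2, 0, 0, 0, 0, 0, 3],
    [2.6, 0, 0, 0, 0, 0, 3],
    [3, 0, 0, 0, 0, 0, 3],
    [3.3, 0, 0, 0, 0, 0, 3],
    [3.6, 0, 0, 0, 0, 0, 3],
    [3.9, 0, 0, 0, 0, 0, 3],
    [4.1, 0, 0, 0, 0, 0, 3],
    [4.1, 0, 0, 0, 0, 0, 3],
    [4.1, 0, 0, 0, 0, 0, 3]
  ]
}}

```text
time: 26.0
tcp_pos: [0.4752, -0.3864, 0.0986]
orientation: [0.407, 0.578, -0.407, 0.578]
ft_force: [-0.9, 0.1, -1.1]
finger_gap: 0.0079
```

>>> {"name": "apply_moves", "arguments": {
  "targets": [
    [0.2, 0, 0, 0, 0, 0, 3],
    [0.4, 0, 0, 0, 0, 0, 3],
    [0.6, 0, 0, 0, 0, 0, 3],
    [0.8, 0, 0, 0, 0, 0, 3],
    [1.0, 0, 0, 0, 0, 0, 3],
    [1.1, 0, 0, 0, 0, 0, 3],
    [1.2, 0, 0, 0, 0, 0, 3],
    [1.2, 0, 0, 0, 0, 0, 3],
    [1.2, 0, 0, 0, 0, 0, 3],
    [1.2, 0, 0, 0, 0, 0, 3]
  ]
}}

```text
time: 26.83
tcp_pos: [0.4754, -0.3865, 0.0979]
orientation: [0.407, 0.578, -0.407, 0.578]
ft_force: [-1.6, -0.3, 5.7]
finger_gap: 0.0079
```

>>> {"name": "apply_moves", "arguments": {
  "targets": [
    [-0.3, 0, 0, 0, 0, 0, 3],
    [-0.4, 0, 0, 0, 0, 0, 6],
    [-0.4, 0, 0, 0, 0, 0, 9],
    [-0.4, 0, 0, 0, 0, 0, 12],
    [-0.4, 0, 0, 0, 0, 0, 15],
    [-0.4, 0, 0, 0, 0, 0, 19],
    [-0.4, 0, 0, 0, 0, 0, 24],
    [-0.4, 0, 0, 0, 0, 0, 30],
    [-0.4, 0, 0, 0, 0, 0, 30],
    [-0.4, 0, 0, 0, 0, 0, 30]
  ]
}}

```text
time: 27.67
tcp_pos: [0.4753, -0.3864, 0.0978]
orientation: [0.407, 0.578, -0.407, 0.578]
ft_force: [-0.5, 0.7, 0.6]
finger_gap: 0.0302
```

>>> {"name": "apply_moves", "arguments": {
  "targets": [
    [-5, 0, 0, 0, 0, 0, 30],
    [-15, 0, 0, 0, 0, 0, 30],
    [-30, 0, 0, 0, 0, 0, 35],
    [-45, 0, 0, 0, 0, 0, 40],
    [-60, 0, 0, 0, 0, 0, 50],
    [-75, 0, 0, 0, 0, 0, 60],
    [-85, 0, 0, 0, 0, 0, 65],
    [-90, 0, 0, 0, 0, 0, 65],
    [-90, 0, 0, 0, 0, 0, 65],
    [-90, 0, 0, 0, 0, 0, 65]
  ]
}}

```text
time: 28.5
tcp_pos: [0.4751, -0.3864, 0.1877]
orientation: [0.407, 0.578, -0.407, 0.578]
ft_force: [0.1, -0.3, -0.4]
finger_gap: 0.0653
```

```bash
python3 sc.py s18; python3 look.py w18; python3 mv.py .449 .112 .168 20
```

```text
t 28.6 [ 0.4747 -0.3861  0.1869] 19.7
t 28.6 tcp [ 0.4747 -0.3861  0.1869] yaw 19.7 gap 0.065 F [ 0.1 -0.3 -0.3]
(array([  19.4,  143.7, -477.6]), array([-0.3, -0.1,  0.1]))
```

View pics/s18.png

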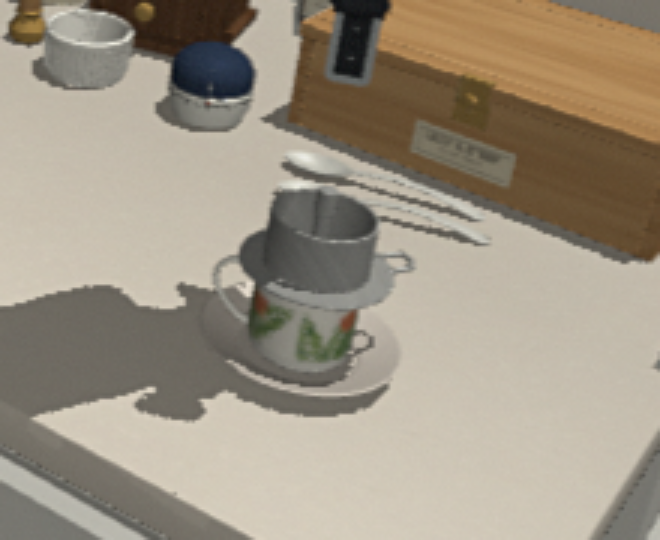

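View pics/w18.png

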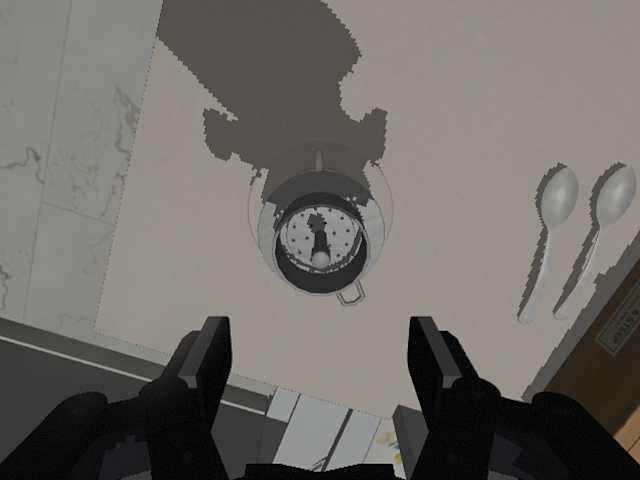

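Run:
```python
from fit import *
c=pickle.load(open('w18.pkl','rb'))
a1=fit(c,.029,.096,[.475,-.386],L=273,R=368,B=296);print(a1)
print(fit(c,.042,.063,[.475,-.386],L=257,R=385,T=169))
print('stem',back(c,(259,320.5),.112), 'disc',fit(c,.0225,.067,[.475,-.386],L=284.5,R=360,T=204))
```

```text
(array([ 0.4761, -0.3882]), array([-2.2,  2.2,  0.2]))
(array([ 0.4763, -0.3874]), array([-0.,  0.,  0.]))
stem [ 0.47569312 -0.3870866   0.112     ] disc (array([ 0.4777, -0.3889]), array([ 3.1, -3.1, -0.2]))
```

>>> {"name": "apply_moves", "arguments": {
  "targets": [
    [0, 7, -23, 0, 0, 0, 70],
    [0, 17, -58, 0, 0, 0, 75],
    [0, 29, -97, 0, 0, 0, 80],
    [0, 41, -136, 0, 0, 0, 80],
    [0, 53, -175, 0, 0, 0, 80],
    [0, 65, -214, 0, 0, 0, 80],
    [0, 76, -253, 0, 0, 0, 80],
    [0, 88, -292, 0, 0, 0, 80],
    [0, 100, -331, 0, 0, 0, 80],
    [0, 111, -368, 0, 0, 0, 80]
  ]
}}

```text
time: 29.43
tcp_pos: [0.4548, -0.0005, 0.1874]
orientation: [0.407, 0.578, -0.407, 0.578]
ft_force: [1.1, -0.0, 0.0]
finger_gap: 0.0802
```

```bash
python3 mv.py .449 .112 .145 20
```

```text
t 29.43 tcp [ 0.4548 -0.0005  0.1874] yaw 19.72 gap 0.0802 F [ 1.1 -0.   0. ]
(array([  42.4,   32.5, -107.8]), array([-0.3, -0. ,  0. ]))
```

>>> {"name": "apply_moves", "arguments": {
  "targets": [
    [0, 10, -32, 0, 0, 0, 80],
    [5, 18, -60, 0, 0, 0, 80],
    [15, 25, -82, 0, 0, 0, 80],
    [25, 30, -98, 0, 0, 0, 80],
    [35, 32, -106, 0, 0, 0, 80],
    [42, 32, -108, 0, 0, 0, 80],
    [42, 32, -108, 0, 0, 0, 80],
    [42, 32, -108, 0, 0, 0, 80],
    [42, 32, -108, 0, 0, 0, 80],
    [42, 32, -108, 0, 0, 0, 80]
  ]
}}

```text
time: 30.27
tcp_pos: [0.4499, 0.109, 0.1462]
orientation: [0.408, 0.578, -0.408, 0.578]
ft_force: [0.3, -0.0, -0.2]
finger_gap: 0.08
```

```bash
python3 look.py w19 lid
```

```text
t 30.32 [0.4499 0.1092 0.1462] 19.62
lid 0.94 [209.5, 326.4] [0.4518 0.1188 0.    ]
```

View pics/w19.png

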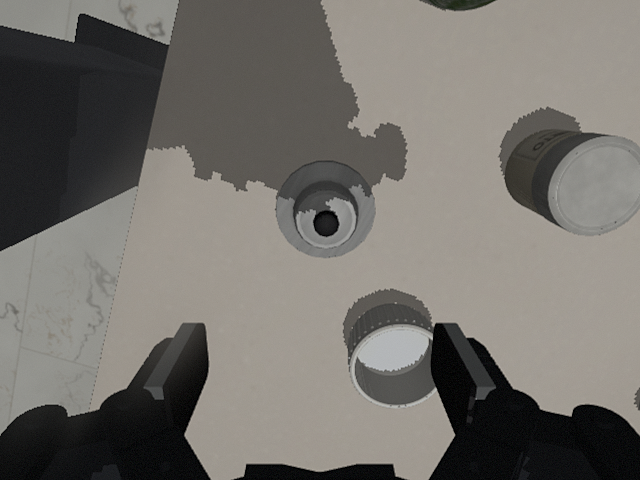

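```bash
python3 - <<'E'
from fit import *
c=pickle.load(open('w19.pkl','rb'))
ctr,f=fit(c,.034,.006,[.449,.115],L=275.5,R=376,T=160,B=258); print(ctr,f)
print(back(c,(223,325.5),.042))
im=c['pixels'][:,:,::-1].copy()
circ(c,[*ctr,.006],.034,im,(0,255,0));circ(c,[*ctr,.029],.02,im,(255,0,0));circ(c,[*ctr,.042],.008,im,(0,0,255))
cv2.imwrite('pics/w19o.png',cv2.resize(im[140:280,250:400],None,fx=4,fy=4,interpolation=2))
E
python3 mv.py .449 .115 .010 20
```

```text
[0.451  0.1192] [ 0.5 -0.5  0.6 -0.7]
[0.44980122 0.12052625 0.042     ]
t 30.37 tcp [0.4499 0.1093 0.1462] yaw 19.63 gap 0.0801 F [-0.9 -0.3  0.4]
(array([136.2,   1. ,  -5.7]), array([-0.4,  0. , -0. ]))
```

View pics/w19o.png

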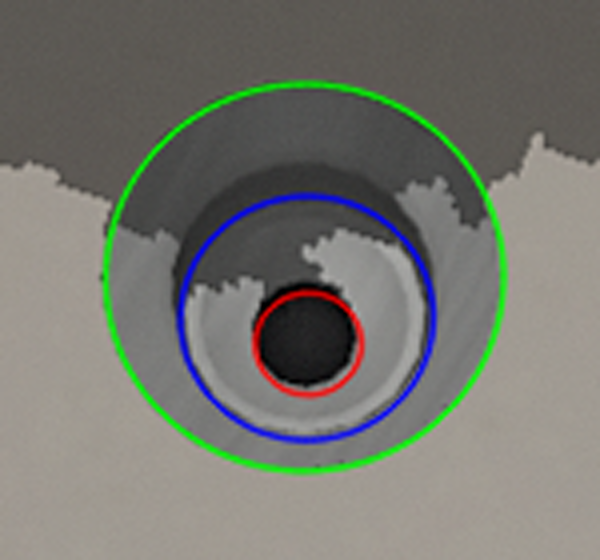

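>>> {"name": "apply_moves", "arguments": {
  "targets": [
    [15, 4, -9.5, 0, 0, 0, 75],
    [40, 4, -9.5, 0, 0, 0, 70],
    [65, 4, -9.5, 0, 0, 0, 65],
    [85, 4, -9.5, 0, 0, 0, 64],
    [98, 4, -9.5, 0, 0, 0, 64],
    [105, 4, -9.5, 0, 0, 0, 64],
    [106, 4, -9.5, 0, 0, 0, 64],
    [106, 4, -9.5, 0, 0, 0, 64],
    [106, 4, -9.5, 0, 0, 0, 64],
    [106, 4, -9.5, 0, 0, 0, 64]
  ]
}}

```text
time: 31.2
tcp_pos: [0.4508, 0.1203, 0.0407]
orientation: [0.408, 0.578, -0.407, 0.579]
ft_force: [-0.7, 0.2, 0.0]
finger_gap: 0.064
```

```bash
python3 look.py w20 lid;python3 mv.py .4505 .1196 .0095 20
```

```text
t 31.25 [0.4507 0.1203 0.0406] 19.68
lid 0.9 [289.9, 319.4] [0.4521 0.1169 0.    ]
t 31.3 tcp [0.4506 0.1203 0.0405] yaw 19.69 gap 0.0642 F [ 0.6 -0.2  0.6]
(array([31. , -0.3,  0.6]), array([-0.3,  0. , -0.1]))
```

View pics/w20.png

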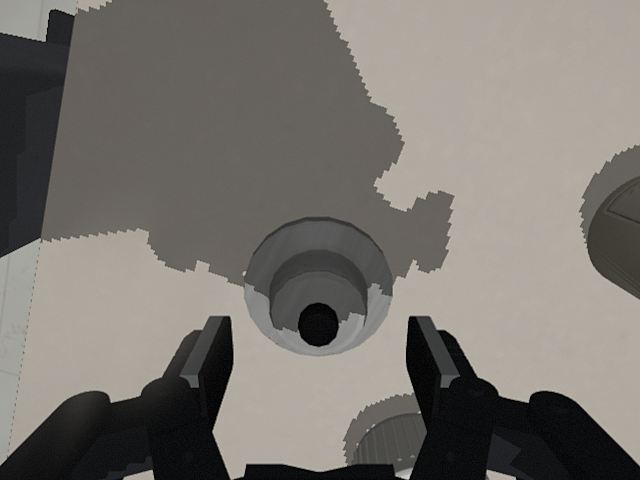

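Run:
```python
from fit import *
c=pickle.load(open('w20.pkl','rb'));o=c['obs'];R=Ro.from_quat(o['orientation'])
ctr,f=fit(c,.034,.006,[.449,.115],L=244,R=393.5,T=216.5,B=356); print(ctr,f,R.inv().apply(np.r_[ctr,0]-o['tcp_pos']))
p=back(c,(324.5,318.5),.042);print(p,R.inv().apply(p-o['tcp_pos']))
```

```text
[0.4508 0.1195] [ 0.2 -0.2  1.5 -1.8] [ 0.04063493 -0.00023124  0.00073584]
[0.44982852 0.12186597 0.042     ] [-0.00136584 -0.00028151 -0.00180869]
```

Aligned within about 1 mm. Descend and grip the crown.

>>> {"name": "apply_moves", "arguments": {
  "targets": [
    [8, 0, 0, 0, 0, 0, 62],
    [17, 0, 0, 0, 0, 0, 60],
    [24, 0, 0, 0, 0, 0, 58],
    [28, 0, 0, 0, 0, 0, 56],
    [30, 0, 0, 0, 0, 0, 54],
    [30.5, 0, 0, 0, 0, 0, 50],
    [30.5, 0, 0, 0, 0, 0, 46],
    [30.5, 0, 0, 0, 0, 0, 42],
    [30.5, 0, 0, 0, 0, 0, 38],
    [30.5, 0, 0, 0, 0, 0, 32]
  ]
}}

```text
time: 32.13
tcp_pos: [0.4503, 0.1203, 0.01]
orientation: [0.407, 0.578, -0.407, 0.578]
ft_force: [-1.2, -0.3, 6.1]
finger_gap: 0.0375
```

>>> {"name": "apply_moves", "arguments": {
  "targets": [
    [0, 0, 0, 0, 0, 0, 30],
    [0, 0, 0, 0, 0, 0, 30],
    [0, 0, 0, 0, 0, 0, 30],
    [-2, 0, 0, 0, 0, 0, 30],
    [-8, 0, 0, 0, 0, 0, 30],
    [-20, 0, 0, 0, 0, 0, 30],
    [-35, 0, 0, 0, 0, 0, 30],
    [-45, 0, 0, 0, 0, 0, 30],
    [-50, 0, 0, 0, 0, 0, 30],
    [-50, 0, 0, 0, 0, 0, 30]
  ]
}}

```text
time: 32.97
tcp_pos: [0.451, 0.1203, 0.0607]
orientation: [0.408, 0.577, -0.407, 0.579]
ft_force: [-0.5, -0.1, -1.1]
finger_gap: 0.0375
```

```bash
python3 look.py w21 lid;python3 mv.py .4505 .1196 .0095 20
```

```text
t 33.02 [0.4505 0.1201 0.0599] 19.67
lid 0.73 [310.5, 320.6] [0.4602 0.097  0.    ]
t 33.07 tcp [0.45   0.12   0.0594] yaw 19.68 gap 0.0374 F [ 0.8 -0.5 -1. ]
(array([49.9,  0.3,  0.5]), array([-0.3,  0. , -0. ]))
```

View pics/w21.png

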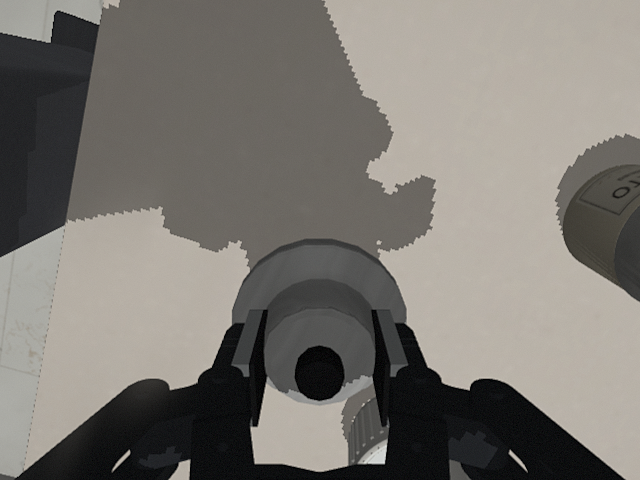

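```bash
python3 - <<'E'
from fit import *
c=pickle.load(open('w21.pkl','rb'));o=c['obs'];R=Ro.from_quat(o['orientation'])
for d in (.008,.010,.012):
  z=o['tcp_pos'][2]-d
  ctr,f=fit(c,.034,z+.006,[.449,.115],L=232.5,R=407.5,T=239,B=404); print(ctr,f,R.inv().apply(np.r_[ctr,z]-o['tcp_pos']))
  p=back(c,(372,319.5),z+.042);print(R.inv().apply(p-o['tcp_pos']))
E
python3 mv.py .475 -.386 .165 20
```

```text
[0.4516 0.1192] [-0.9  0.8  3.7 -4.7] [0.00800131 0.0007228  0.00124836]
[-0.03400031  0.00044769 -0.00374198]
[0.452  0.1182] [ 0.3 -0.3  4.5 -6. ] [0.01000162 0.00075999 0.00232417]
[-0.03199996  0.00045255 -0.00230829]
[0.4523 0.1173] [ 1.5 -1.5  5.3 -7.2] [0.01200182 0.0007367  0.00327215]
[-0.02999961  0.00045741 -0.0008746 ]
t 33.07 tcp [0.45   0.12   0.0594] yaw 19.68 gap 0.0374 F [ 0.8 -0.5 -1. ]
(array([-105.6, -146.9,  484.8]), array([-0.3,  0. , -0. ]))
```

```bash
cat > lidfit.py <<'E'
from fit import *
a=np.linspace(0,2*np.pi,360)
def lid(n,d,e,knob,tilt=True,z=None):
    c=pickle.load(open(n+'.pkl','rb'));o=c['obs'];R=Ro.from_quat(o['orientation'])
    t0=o['tcp_pos']
    def pts(p,r,h):
        Q=np.c_[-h+0*a,r*np.cos(a),r*np.sin(a)]  # tool frame rel to lid origin
        Q=Ro.from_rotvec([0,p[2],0]).apply(Q)+[d,p[0],p[1]]
        return proj(c,t0+R.apply(Q))
    def res(p):
        lo=pts(p,.034,0);hi=pts(p,.034,.0065);k=pts(p,.008,.042)
        al=np.r_[lo,hi]
        r=[al[:,0].min()-e['L'],al[:,0].max()-e['R'],al[:,1].min()-e['T'],k.mean(0)[0]-knob[1],k.mean(0)[1]-knob[0]]
        if 'B' in e: r.append(al[:,1].max()-e['B'])
        if not tilt: r.append(p[2]*1e4)
        return r
    s=least_squares(res,[0,0,0]); print(n,d,(s.x[:2]*1000).round(2),np.degrees(s.x[2]).round(2),np.array(s.fun).round(1))
E
python3 - <<'E'
from lidfit import *
lid('w20',.0406,dict(L=244,R=393.5,T=216.5,B=356),(324.5,318.5))
for d in(.008,.010,.012): lid('w21',d,dict(L=232.5,R=407.5,T=239,B=404),(372,319.5))
for d in(.008,.010,.012): lid('w21',d,dict(L=232.5,R=407.5,T=239,B=404),(372,319.5),False)
E
```

```text
w20 0.0406 [-0.25  1.35] -3.8 [-0.1 -0.1 -2.1  0.1  0.7  1.6]
w21 0.008 [0.59 1.9 ] -6.9 [-1.3  0.6 -2.6  0.5  0.9  2. ]
w21 0.01 [0.6  3.05] -6.76 [-0.1 -0.6 -1.3  0.5  0.4  0.9]
w21 0.012 [0.61 4.21] -6.63 [ 1.1 -1.7 -0.   0.5 -0.  -0.2]
w21 0.008 [ 0.59 -0.14] -0.0 [-1.7  1.  -5.1  0.5  9.8 -6.8 -0.1]
w21 0.01 [0.6  1.05] -0.0 [-0.5 -0.2 -3.6  0.5  9.  -7.6 -0.1]
w21 0.012 [0.61 2.24] -0.0 [ 0.7 -1.4 -2.3  0.5  8.2 -8.4 -0.1]
```

>>> {"name": "apply_moves", "arguments": {
  "targets": [
    [-30, -3, 10, 0, 0, 0, 30],
    [-65, -9, 30, 0, 0, 0, 30],
    [-95, -20, 65, 0, 0, 0, 30],
    [-105, -31, 102, 0, 0, 0, 30],
    [-105, -43, 140, 0, 0, 0, 30],
    [-105, -54, 178, 0, 0, 0, 30],
    [-105, -66, 216, 0, 0, 0, 30],
    [-105, -77, 254, 0, 0, 0, 30],
    [-105, -89, 292, 0, 0, 0, 30],
    [-105, -100, 330, 0, 0, 0, 30]
  ]
}}

```text
time: 33.9
tcp_pos: [0.4661, -0.2262, 0.1635]
orientation: [0.407, 0.579, -0.407, 0.578]
ft_force: [1.6, 0.0, -1.3]
finger_gap: 0.0374
```

```bash
python3 mv.py .4757 -.386 .150 20
```

```text
t 33.9 tcp [ 0.4661 -0.2262  0.1635] yaw 19.69 gap 0.0374 F [ 1.6  0.  -1.3]
(array([ 13.5, -44.7, 153.7]), array([-0.3, -0.1,  0.1]))
```

>>> {"name": "apply_moves", "arguments": {
  "targets": [
    [0, -11, 38, 0, 0, 0, 30],
    [0, -22, 74, 0, 0, 0, 30],
    [0, -31, 105, 0, 0, 0, 30],
    [0, -38, 128, 0, 0, 0, 30],
    [0, -42, 142, 0, 0, 0, 30],
    [3, -44, 149, 0, 0, 0, 30],
    [7, -44, 153, 0, 0, 0, 30],
    [10, -44, 153, 0, 0, 0, 30],
    [11, -44, 153, 0, 0, 0, 30],
    [11, -44, 153, 0, 0, 0, 30]
  ]
}}

```text
time: 34.73
tcp_pos: [0.4773, -0.3811, 0.1526]
orientation: [0.407, 0.579, -0.406, 0.578]
ft_force: [-0.4, 0.2, -1.4]
finger_gap: 0.0377
```

>>> {"name": "apply_moves", "arguments": {
  "targets": [
    [0, 0, 0, 0, 0, 0, 30],
    [0, 0, 0, 0, 0, 0, 30],
    [0, 0, 0, 0, 0, 0, 30],
    [0, 0, 0, 0, 0, 0, 30],
    [0, 0, 0, 0, 0, 0, 30],
    [0, 0, 0, 0, 0, 0, 30],
    [0, 0, 0, 0, 0, 0, 30],
    [0, 0, 0, 0, 0, 0, 30],
    [0, 0, 0, 0, 0, 0, 30],
    [0, 0, 0, 0, 0, 0, 30]
  ]
}}

```text
time: 35.57
tcp_pos: [0.4773, -0.3831, 0.1533]
orientation: [0.407, 0.578, -0.407, 0.578]
ft_force: [-0.8, -0.4, -0.3]
finger_gap: 0.0377
```

```bash
python3 look.py w22; python3 sc.py s22;python3 mv.py .4757 -.386 .100 20
```

```text
t 35.62 [ 0.4772 -0.3831  0.1533] 19.7
t 35.67 tcp [ 0.4772 -0.3831  0.1533] yaw 19.7 gap 0.0372 F [-0.5  0.5 -1.1]
(array([53.3, -2.4,  2.2]), array([-0.3, -0. , -0. ]))
```

View pics/w22.png

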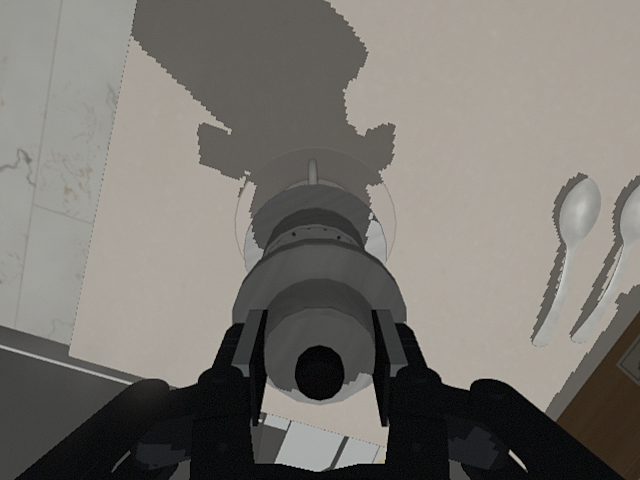

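View pics/s22.png

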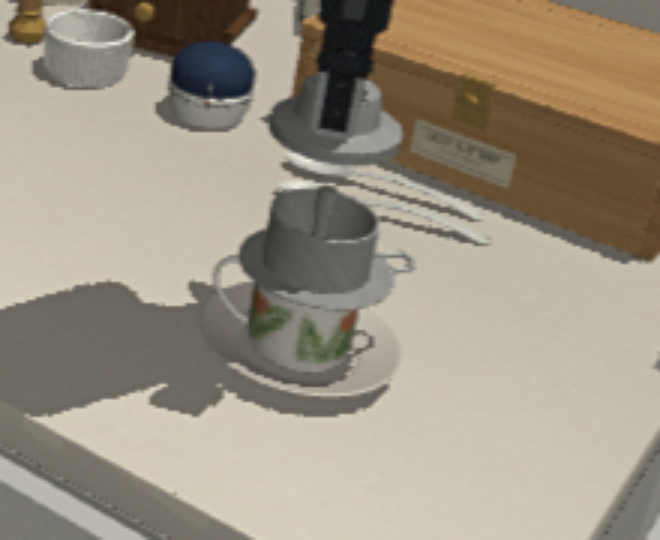

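>>> {"name": "apply_moves", "arguments": {
  "targets": [
    [0, -1.5, 1.5, 0, 0, 0, 30],
    [2, -3, 2.9, 0, 0, 0, 30],
    [6, -3, 2.9, 0, 0, 0, 30],
    [12, -3, 2.9, 0, 0, 0, 30],
    [18, -3, 2.9, 0, 0, 0, 30],
    [24, -3, 2.9, 0, 0, 0, 30],
    [29, -3, 2.9, 0, 0, 0, 30],
    [32, -3, 2.9, 0, 0, 0, 30],
    [33, -3, 2.9, 0, 0, 0, 30],
    [33, -3, 2.9, 0, 0, 0, 30]
  ]
}}

```text
time: 36.5
tcp_pos: [0.4753, -0.3867, 0.1199]
orientation: [0.407, 0.578, -0.407, 0.578]
ft_force: [0.1, 0.1, -0.9]
finger_gap: 0.0374
```

```bash
python3 - <<'E'
from plant import *
for i in range(4): camera('top')
E
python3 look.py w23; python3 sc.py s23;python3 mv.py .4754 -.3868 .100 20
python3 - <<'E'
from h import *
c=pickle.load(open('w23.pkl','rb'))
im=c['pixels'][:,:,::-1].copy()
q=(.476,-.3876)
circ(c,[*q,.063],.042,im,(0,255,0));circ(c,[*q,.096],.029,im,(255,0,0));circ(c,[*q,.110],.034,im,(0,0,255))
cv2.imwrite('pics/w23o.png',cv2.resize(im[130:420,200:440],None,fx=2.5,fy=2))
E
```

```text
t 36.75 [ 0.4756 -0.3869  0.1206] 19.7
t 36.8 tcp [ 0.4756 -0.3869  0.1206] yaw 19.7 gap 0.0378 F [ 0.2 -0.4 -1. ]
(array([20.6, -0.1, -0.2]), array([-0.3,  0. , -0. ]))
```

View pics/w23o.png

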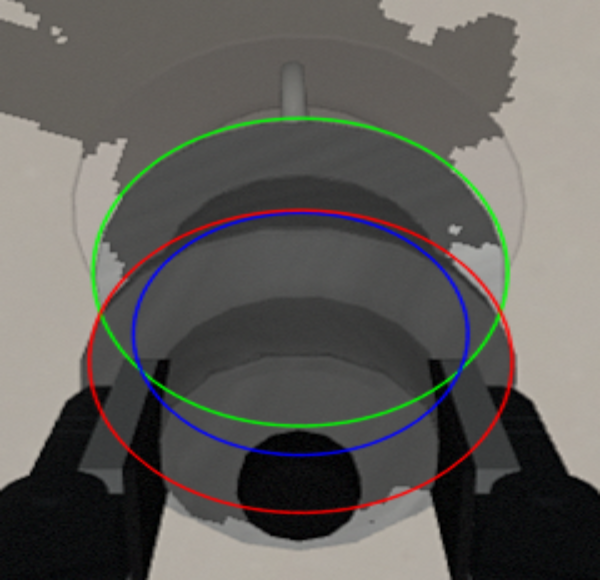

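View pics/s23.png

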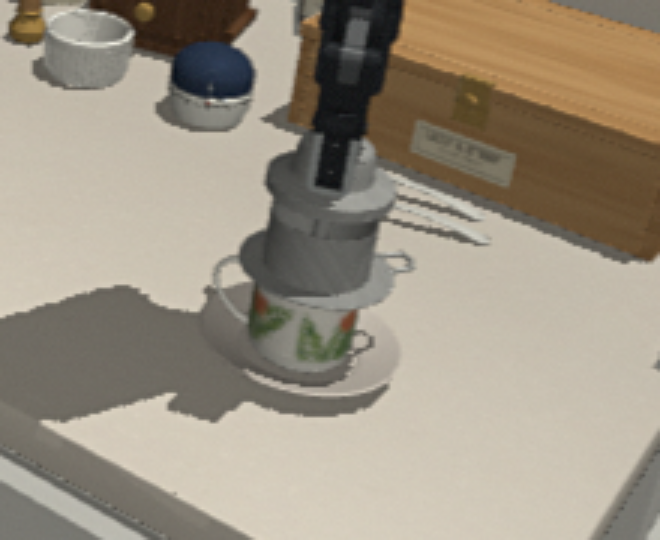

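Run:
```python
from fit import *
c=pickle.load(open('s23.pkl','rb'))
im=c['pixels'][:,:,::-1].copy()
big=cv2.resize(im[255:360,460:540],None,fx=7,fy=7,interpolation=cv2.INTER_CUBIC)
q=np.array([.476,-.3876])
a=np.linspace(0,2*np.pi,90)
def C(r,z,col,q=q):
    P=proj(c,np.c_[q[0]+r*np.cos(a),q[1]+r*np.sin(a),0*a+z]); P=((P-[460,255]+.5)*7-.5)
    cv2.polylines(big,[P.round().astype(int)],True,col,1,cv2.LINE_AA); 
    L=proj(c,np.c_[q[0]+r*np.cos(a),q[1]+r*np.sin(a),0*a+z])[:,0]; print(r,z,L.min(),L.max())
C(.042,.062,(0,255,0));C(.029,.096,(255,0,0));C(.034,.1165,(0,0,255));C(.0275,.03,(0,255,255));C(.056,.016,(255,0,255))
cv2.imwrite('pics/s23o.png',big)
```

```text
0.042 0.062 468.14449278630326 520.3067921852665
0.029 0.096 479.0001106462703 515.6999919312094
0.034 0.1165 477.68947799321796 521.233792438362
0.0275 0.03 474.2634784800132 507.8050364519167
0.056 0.016 456.25972225120955 524.1080434603659
```

View pics/s23o.png

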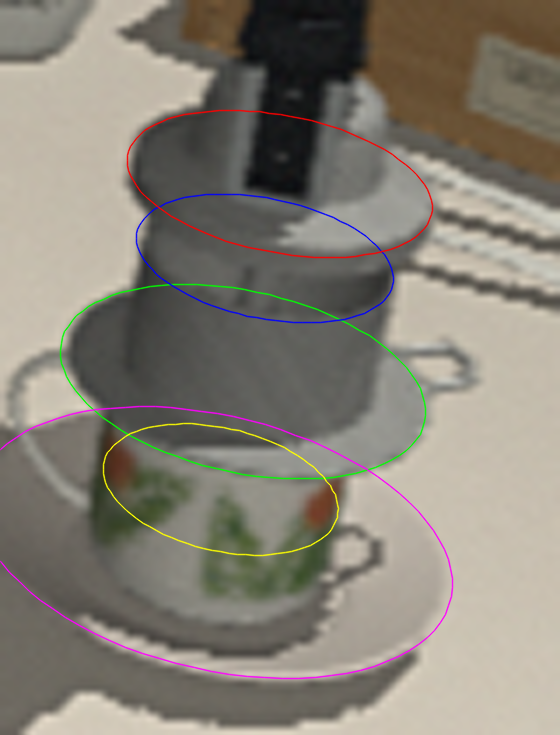

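>>> {"name": "apply_moves", "arguments": {
  "targets": [
    [3, 0, 0, 0, 0, 0, 30],
    [6, 0, 0, 0, 0, 0, 30],
    [9, 0, 0, 0, 0, 0, 30],
    [11, 0, 0, 0, 0, 0, 30],
    [13, 0, 0, 0, 0, 0, 30],
    [14, 0, 0, 0, 0, 0, 30],
    [15, 0, 0, 0, 0, 0, 30],
    [16, 0, 0, 0, 0, 0, 30],
    [16, 0, 0, 0, 0, 0, 30],
    [16, 0, 0, 0, 0, 0, 30]
  ]
}}

```text
time: 37.63
tcp_pos: [0.4754, -0.3868, 0.1043]
orientation: [0.407, 0.578, -0.407, 0.578]
ft_force: [-0.0, 0.5, -0.7]
finger_gap: 0.0377
```

```bash
python3 sc.py s24;python3 mv.py .4754 -.3868 .100 20
```

```text
t 37.68 tcp [ 0.4755 -0.3869  0.1044] yaw 19.7 gap 0.0374 F [-0.1  0.  -1.2]
(array([ 4.4, -0. , -0.1]), array([-0.3,  0. , -0. ]))
```

View pics/s24.png

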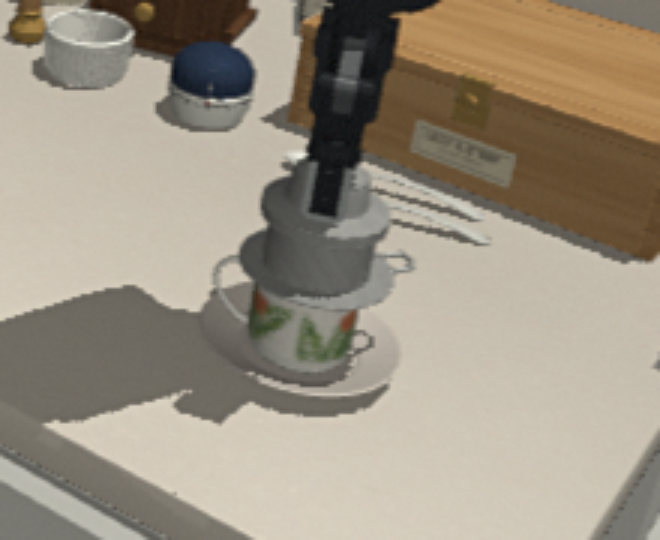

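>>> {"name": "apply_moves", "arguments": {
  "targets": [
    [0.5, 0, 0, 0, 0, 0, 30],
    [1, 0, 0, 0, 0, 0, 30],
    [1.5, 0, 0, 0, 0, 0, 30],
    [1.9, 0, 0, 0, 0, 0, 30],
    [2.2, 0, 0, 0, 0, 0, 30],
    [2.5, 0, 0, 0, 0, 0, 30],
    [2.8, 0, 0, 0, 0, 0, 30],
    [3, 0, 0, 0, 0, 0, 30],
    [3, 0, 0, 0, 0, 0, 30],
    [3, 0, 0, 0, 0, 0, 30]
  ]
}}

```text
time: 38.52
tcp_pos: [0.4754, -0.3868, 0.1013]
orientation: [0.407, 0.578, -0.407, 0.578]
ft_force: [1.0, 0.3, -0.3]
finger_gap: 0.0377
```

>>> {"name": "apply_moves", "arguments": {
  "targets": [
    [0.3, 0, 0, 0, 0, 0, 30],
    [0.6, 0, 0, 0, 0, 0, 30],
    [0.9, 0, 0, 0, 0, 0, 30],
    [1.1, 0, 0, 0, 0, 0, 30],
    [1.3, 0, 0, 0, 0, 0, 30],
    [1.5, 0, 0, 0, 0, 0, 30],
    [1.7, 0, 0, 0, 0, 0, 30],
    [1.9, 0, 0, 0, 0, 0, 30],
    [1.9, 0, 0, 0, 0, 0, 30],
    [1.9, 0, 0, 0, 0, 0, 30]
  ]
}}

```text
time: 39.35
tcp_pos: [0.4756, -0.3869, 0.1001]
orientation: [0.407, 0.578, -0.407, 0.578]
ft_force: [-2.1, 0.5, 6.8]
finger_gap: 0.0378
```

>>> {"name": "apply_moves", "arguments": {
  "targets": [
    [-0.4, 0, 0, 0, 0, 0, 32],
    [-0.5, 0, 0, 0, 0, 0, 36],
    [-0.5, 0, 0, 0, 0, 0, 39],
    [-0.5, 0, 0, 0, 0, 0, 42],
    [-0.5, 0, 0, 0, 0, 0, 45],
    [-0.5, 0, 0, 0, 0, 0, 49],
    [-0.5, 0, 0, 0, 0, 0, 54],
    [-0.5, 0, 0, 0, 0, 0, 60],
    [-0.5, 0, 0, 0, 0, 0, 64],
    [-0.5, 0, 0, 0, 0, 0, 64]
  ]
}}

```text
time: 40.18
tcp_pos: [0.4754, -0.3868, 0.0999]
orientation: [0.407, 0.578, -0.407, 0.578]
ft_force: [1.4, 1.3, -0.0]
finger_gap: 0.0644
```

>>> {"name": "apply_moves", "arguments": {
  "targets": [
    [-4, 0, 0, 0, 0, 0, 66],
    [-12, 0, 0, 0, 0, 0, 70],
    [-25, 0, 0, 0, 0, 0, 75],
    [-45, 0, 0, 0, 0, 0, 80],
    [-65, 0, 0, 0, 0, 0, 80],
    [-85, 0, 0, 0, 0, 0, 80],
    [-100, 0, 0, 0, 0, 0, 80],
    [-110, 0, 0, 0, 0, 0, 80],
    [-110, 0, 0, 0, 0, 0, 80],
    [-110, 0, 0, 0, 0, 0, 80]
  ]
}}

```text
time: 41.02
tcp_pos: [0.4755, -0.387, 0.2105]
orientation: [0.407, 0.578, -0.407, 0.579]
ft_force: [-0.1, 0.6, -0.1]
finger_gap: 0.0801
```

```bash
python3 sc.py s25;python3 look.py w25 lid filter;python3 - <<'E'
from fit import *
from plant import camera
c=pickle.load(open('s25.pkl','rb'))
im=c['pixels'][:,:,::-1].copy()
cv2.imwrite('pics/s25f.png',im)
big=cv2.resize(im[255:360,460:540],None,fx=7,fy=7,interpolation=cv2.INTER_CUBIC)
q=np.array([.476,-.3876]);a=np.linspace(0,2*np.pi,90)
def C(r,z,col):
    P=proj(c,np.c_[q[0]+r*np.cos(a),q[1]+r*np.sin(a),0*a+z]); P=((P-[460,255]+.5)*7-.5)
    cv2.polylines(big,[P.round().astype(int)],True,col,1,cv2.LINE_AA)
C(.034,.097,(0,0,255));C(.042,.062,(0,255,0));C(.008,.132,(255,0,0))
cv2.imwrite('pics/s25o.png',big)
c=pickle.load(open('w25.pkl','rb'))
im=c['pixels'][:,:,::-1].copy()
circ(c,[*q,.063],.042,im,(0,255,0));circ(c,[*q,.096],.034,im,(0,0,255));circ(c,[*q,.132],.008,im,(255,0,0))
cv2.imwrite('pics/w25o.png',cv2.resize(im[120:330,210:430],None,fx=2.8,fy=2.8))
E
```

```text
t 41.12 [ 0.4748 -0.3865  0.209 ] 19.7
lid 0.93 [237.4, 320.4] [ 0.4867 -0.4168  0.    ]
filter 0.9 [182.6, 327.5] [ 0.476  -0.3696  0.    ]
```

View pics/s25o.png

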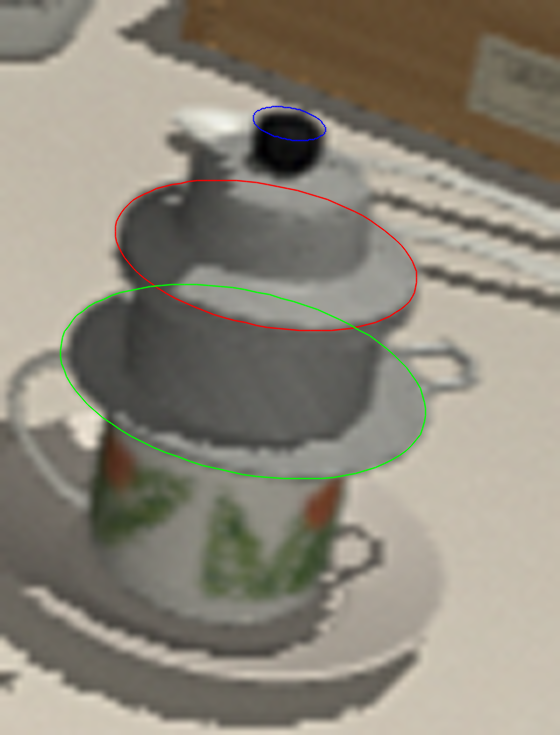

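View pics/w25o.png

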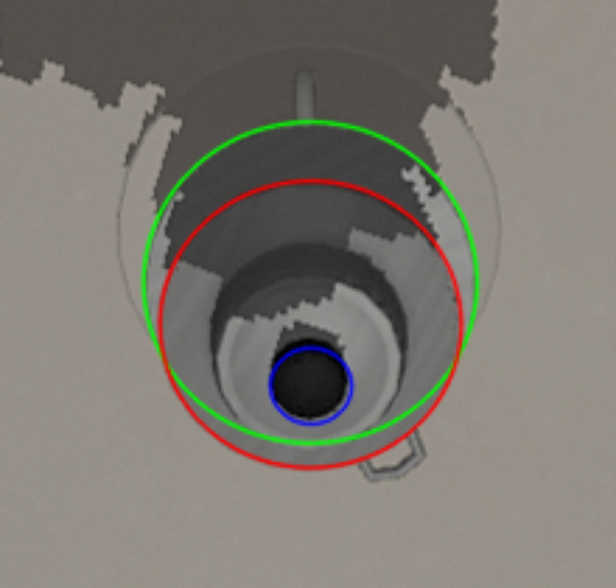

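View pics/s25f.png

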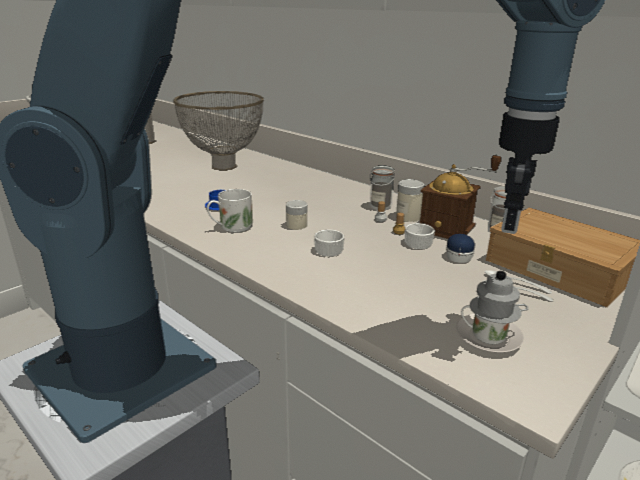

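```bash
python3 -c "
from plant import *
print(get_obs()['time']); print(close_job())"
```

```text
41.2167
the job is handed in; nothing more can be done
None
```

The coffee filter is assembled in the order you asked, and I handed the job in at 41.2 s. I put the cup in the saucer's well, the steel filter on the cup (not the blue look-alike), the press inside the filter and the lid on top. Each part was lowered until it just touched, then released. The highest contact force I read was about 11 N.

**Last checks:**
- **Cup, filter and lid:** the model outlines of the filter flange and the lid's skirt and knob matched the last pictures to about 1–2 mm. That fits a level lid on the rim. I checked the cup against the well outline when I set it down.
- **Press:** it touched the floor at the expected height (0.098 m), and the stem stood centred before the lid went on.
- **Lid:** it touched at its predicted seated height (0.100 m).
- **Bystanders:** the mug, ramekin and tea caddy looked unmoved in the final scene picture. I did not measure them.

**Checks that disagreed:**
- The wrist camera suggested the lid was tilted 3–7° while held. It also read about 4° when the lid was lying flat, so I took most of it as camera bias. The scene view showed the lid level.
- The filter touched the cup about 1 mm higher than predicted, but later pictures showed it level and seated.
- The top camera's press position was 3–4 mm from the wrist camera's. I used the wrist camera's value, and the grasp worked.

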